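Carry a row of injection vials over to the round's rack in the same order

TASK

Get the injection round ready: move all four vials from the steel stock rack with the coloured collars into the empty white rack, one to a well, in the same order counted from each rack's yellow end, so that the vial next to yellow in the stock rack also comes next to yellow in the white one. They are glass: keep them upright, set each one down into its well without dropping it, and leave all four standing free.

Things in the scene. Friction and masses are not known exactly. Their poses are not given: they have to be found in the camera images.
- vial_red_mid (a point): Loose upright clear glass vial with a white label and red cap, 22 mm wide, 44 mm tall with cap, 22 g. The point is its centre, 22 mm above its foot; z up. It starts in the red-collared insert, sunk 9 mm. Grip the glass, 11 to 35 mm above the foot (only what stands above the rack can be gripped), fingers closing across the row, along the rack's x.
- vial_blue_mid (a point): Loose upright brown glass vial with a white neck and blue cap, 25 mm wide, 49 mm tall with cap, 22 g. The point is its centre, 24.5 mm above its foot; z up. It starts in the blue-collared insert, sunk 9 mm. Grip the glass, 11 to 40 mm above the foot (only what stands above the rack can be gripped), fingers closing across the row, along the rack's x.
- vial_grey_mid (a point): Loose upright clear glass vial with a white label and grey cap, the smallest, 21 mm wide, 39 mm tall with cap, 22 g. The point is its centre, 19.5 mm above its foot; z up. It starts in the grey-collared insert, sunk 9 mm. Grip the glass, 11 to 32 mm above the foot (only what stands above the rack can be gripped), fingers closing across the row, along the rack's x.
- vial_green_mid (a point): Loose upright brown glass vial with a plain white label and green cap, 24 mm wide, 46 mm tall with cap, 22 g. The point is its centre, 23 mm above its foot; z up. It starts in the green-collared insert, sunk 9 mm. Grip the glass, 11 to 35.5 mm above the foot (only what stands above the rack can be gripped), fingers closing across the row, along the rack's x.
- insert_red: Dark insert block with a red collar round its bore, 46 (x) by 45 (y) by 13 (z) mm, fixed in the stock rack; bore 25 mm wide and 9 mm deep, for the red-capped vial. Origin: centre of its underside, on the bore's axis z; bore floor 4 mm, top 13 mm above it. It stays and keeps showing the vial's place in the row.
- insert_blue: Dark insert block with a blue collar round its bore, 46 (x) by 45 (y) by 13 (z) mm, fixed in the stock rack; bore 28 mm wide and 9 mm deep, for the blue-capped vial. Origin: centre of its underside, on the bore's axis z; bore floor 4 mm, top 13 mm above it. It stays and keeps showing the vial's place in the row.
- insert_grey: Dark insert block with a grey collar round its bore, 46 (x) by 45 (y) by 13 (z) mm, fixed in the stock rack; bore 24 mm wide and 9 mm deep, for the grey-capped vial. Origin: centre of its underside, on the bore's axis z; bore floor 4 mm, top 13 mm above it. It stays and keeps showing the vial's place in the row.
- insert_green: Dark insert block with a green collar round its bore, 46 (x) by 45 (y) by 13 (z) mm, fixed in the stock rack; bore 27 mm wide and 9 mm deep, for the green-capped vial. Origin: centre of its underside, on the bore's axis z; bore floor 4 mm, top 13 mm above it. It stays and keeps showing the vial's place in the row.
- stock_rack: Low steel channel fixed on the worktop, 52 (x) by 208 (y) by 19 (z) mm, with the four inserts in a row at y = +69, +23, -23, -69 mm. Origin: centre of its underside; y runs along the row to its yellow end block (first place: next to yellow, y = +69 mm; the other end is black). Insert undersides are 2 mm, vial feet 6 mm and insert tops 15 mm above the origin.
- round_rack: Low white rack fixed on the worktop, 52 (x) by 210 (y) by 16 (z) mm, four empty round wells, 35 mm wide, 9 mm deep, mouths bevelled 2.5 mm, at y = +69, +23, -23, -69 mm. Origin: centre of its underside; y runs along the row to its yellow end (first place y = +69 mm; other end white). Well floors 5 mm, top 14 mm above the origin. Lies at any angle.

How it is judged (in metres and radians):
At the end, for the whole second after the job is handed in: Each vial stands upright (7 degrees) on the floor of a white-rack well (3 mm in height, 10 mm along and across), its place from the yellow end the same as its coloured insert's in the stock rack; all released and at rest (((y of insert_red in the frame of stock_rack between 0.059 and 0.079 m and y of vial_red_mid in the frame of round_rack between 0.059 and 0.079 m) or (y of insert_red in the frame of stock_rack between 0.013 and 0.033 m and y of vial_red_mid in the frame of round_rack between 0.013 and 0.033 m) or (y of insert_red in the frame of stock_rack between -0.033 and -0.013 m and y of vial_red_mid in the frame of round_rack between -0.033 and -0.013 m) or (y of insert_red in the frame of stock_rack between -0.079 and -0.059 m and y of vial_red_mid in the frame of round_rack between -0.079 and -0.059 m)) and x of vial_red_mid in the frame of round_rack between -0.01 and 0.01 m and z of vial_red_mid in the frame of round_rack between 0.024 and 0.03 m and angle between each of vial_red_mid, vial_blue_mid, vial_grey_mid, vial_green_mid's own z axis and vertical below 0.12 rad and linear speed of each of vial_red, vial_blue, vial_grey, vial_green below 0.02 m/s and angular speed of each of vial_red, vial_blue, vial_grey, vial_green below 0.3 rad/s and contact force between the fingers and vial_red below 0.1 N and ((y of insert_blue in the frame of stock_rack between 0.059 and 0.079 m and y of vial_blue_mid in the frame of round_rack between 0.059 and 0.079 m) or (y of insert_blue in the frame of stock_rack between 0.013 and 0.033 m and y of vial_blue_mid in the frame of round_rack between 0.013 and 0.033 m) or (y of insert_blue in the frame of stock_rack between -0.033 and -0.013 m and y of vial_blue_mid in the frame of round_rack between -0.033 and -0.013 m) or (y of insert_blue in the frame of stock_rack between -0.079 and -0.059 m and y of vial_blue_mid in the frame of round_rack between -0.079 and -0.059 m)) and x of vial_blue_mid in the frame of round_rack between -0.01 and 0.01 m and z of vial_blue_mid in the frame of round_rack between 0.0265 and 0.0325 m and contact force between the fingers and vial_blue below 0.1 N and ((y of insert_grey in the frame of stock_rack between 0.059 and 0.079 m and y of vial_grey_mid in the frame of round_rack between 0.059 and 0.079 m) or (y of insert_grey in the frame of stock_rack between 0.013 and 0.033 m and y of vial_grey_mid in the frame of round_rack between 0.013 and 0.033 m) or (y of insert_grey in the frame of stock_rack between -0.033 and -0.013 m and y of vial_grey_mid in the frame of round_rack between -0.033 and -0.013 m) or (y of insert_grey in the frame of stock_rack between -0.079 and -0.059 m and y of vial_grey_mid in the frame of round_rack between -0.079 and -0.059 m)) and x of vial_grey_mid in the frame of round_rack between -0.01 and 0.01 m and z of vial_grey_mid in the frame of round_rack between 0.0215 and 0.0275 m and contact force between the fingers and vial_grey below 0.1 N and ((y of insert_green in the frame of stock_rack between 0.059 and 0.079 m and y of vial_green_mid in the frame of round_rack between 0.059 and 0.079 m) or (y of insert_green in the frame of stock_rack between 0.013 and 0.033 m and y of vial_green_mid in the frame of round_rack between 0.013 and 0.033 m) or (y of insert_green in the frame of stock_rack between -0.033 and -0.013 m and y of vial_green_mid in the frame of round_rack between -0.033 and -0.013 m) or (y of insert_green in the frame of stock_rack between -0.079 and -0.059 m and y of vial_green_mid in the frame of round_rack between -0.079 and -0.059 m)) and x of vial_green_mid in the frame of round_rack between -0.01 and 0.01 m and z of vial_green_mid in the frame of round_rack between 0.025 and 0.031 m and contact force between the fingers and vial_green below 0.1 N); the robot touches nothing.
It fails at once if a vial is tipped over (more than 45 degrees) (angle between any of vial_red_mid, vial_blue_mid, vial_grey_mid, vial_green_mid's own z axis and vertical above 0.8 rad).
It fails at once if a vial is dropped (falls free faster than 0.7 m/s, after some 25 mm of fall) ((contact force between the fingers and vial_red below 0.01 N and linear speed of vial_red above 0.7 m/s) or (contact force between the fingers and vial_blue below 0.01 N and linear speed of vial_blue above 0.7 m/s) or (contact force between the fingers and vial_grey below 0.01 N and linear speed of vial_grey above 0.7 m/s) or (contact force between the fingers and vial_green below 0.01 N and linear speed of vial_green above 0.7 m/s)).
It also fails if it takes over 115 s, if anything falls off the work surface, if the arm or the gripper's body presses on something with over 40 N, if the wrist force passes 120 N, or if a joint passes its speed limit or range.

ROBOT

A 6-joint arm with a two-finger parallel gripper is mounted at the origin on a cart in front of the work surface, level with it; the furniture and walls round the work are solid. World frame = base frame: x ahead of the robot, y to its left, z up, the work surface at z = 0. Lengths are in m, angles in degrees, forces in N, time in s.
With the tool pointing down it reaches from about 0.35 to 0.875 m from the base axis. Payload 4.2 kg.
Tool frame: the origin (TCP) lies on the centre line of the jaws, within the pads' length; the fingertips stand 19 mm ahead of it and the grasp point (between the pads) is the TCP; x points along the fingers, y is the direction in which the jaws open and shut, and the axes are right-handed (so a half turn about x gives the same grasp; the last joint's range is limited). The gripper opens to 87 mm and grips with 3 to 60 N. Pads are 19 mm wide; open, the fingers measure 117 mm over their backs; the gripper's body (75 mm by 190 mm) begins 51 mm behind the grasp point.
Start: joints at [85.863, 22.042, 0.453, 0, -68.411, -14.817], TCP at [0.203, 0.591, 0.242] pointing down, gripper open.
Joint ranges: [-179.83, 179.83], [-69.29, 118.12], [-61.27, 80.66], [-181.25, 117.63], [-171.15, -9.14], [-177.46, 177.46]. Speed limits (degrees/s): [159.86, 159.86, 180, 180, 180, 180].

INTERFACE

Orientations are given as a 3x3 rotation matrix whose columns are the frame's x, y, z axes.
In Python, from station import r, viewer, job, spotter gives the robot as it stands.
- The arm moves only by the tool play_rows, never from a script. Its argument "commands" is a list of rows, each an object of numbers: "fingers": the gripper command: -1 is fully open, 1 is shut, values between are in proportion; "tx", "ty", "tz": the shift along the tool's x, y, z normalised to -1 to 1, where 1 is 750 mm; "ax", "ay", "az": the turn, a rotation vector about the tool's x, y, z normalised to -1 to 1, where 1 is pi rad. In form: [{"fingers": .., "tx": .., "ty": .., "tz": .., "ax": .., "ay": .., "az": ..}, ...]. A call has 1 to 5 rows; each row is the pose to reach, as a shift and turn from the pose commanded when the call began, along the tool's axes at that moment, turning the shorter way round; what a row does not reach only later rows make up. A row lasts 1/12 s, in which the tool goes at most 41.7 mm and 7.16 degrees, less where a joint would pass 70% of its speed; a pose out of reach is approached as far as the arm can. A call with a number of a shift or a turn outside -1 to 1 is refused whole. A call with a gripper value outside its range is refused whole. The fingers move at their own pace and stop on an object; the grip force is fixed at half the most. Time passes only in rows, so rows that repeat a pose let the fingers close. It gives the time, the measured TCP pose, the force and the opening at its end, in the units of the state.
- r.sense(): the state, without advancing time (a new reading comes with each control period).
- viewer.capture(name): name is "scene" or "top"; returns a dict with "image" (384x512x3 uint8, red, green, blue), "fx", "fy", "cx", "cy" (pixels), "dist" ([k1, k2, p1, p2, k3] as OpenCV has them; the pictures are not rectified), "R" (3x3) and "t" (3): a world point X has camera coordinates R X + t. Camera axes: x right, y down, z forward; pixel columns grow to the right and rows downward; lengths in m; the calibration is good to about 2 mm. A picture is of the moment at which its call begins. There is no depth.
- job.finish_job(): hands the job in, once; it reports no verdict.
Trained networks look in a picture, given as the dict that the camera call returned (one of the last four; its "shot" number tells which), for a name from the list of things; names that differ only in an ending like _2 or _b are one class to them, and where a whole thing is asked for, a point or a joint stands for the part that bears it (a point fixed in the world has none). Each returns a list of dicts, best first, with "score" (0 to 1); they miss things now and then, are a little off and sometimes report something else, mostly with a low value. They report only what shows in the picture. A call takes as long as a camera call.
- spotter.find_in(name, picture): "uv" ([column, row] in pixels, amid what is visible of it).
- spotter.silhouettes(name, picture): "region" (384x512 bool, what is visible of it) and "uv" ([column, row] in pixels, amid what is visible of it).
The state is a dict: "time_s": time; "joints": joint angles; "joint_velocities": joint speeds; "effort": joint torques, N m; "tcp_pos": TCP position; "ee_rot": TCP orientation; "wrist_force": force on the tool from outside, world axes, zero at the start; "moment": the same for the moment, N m; "gripper_width": opening from 0.0 (shut) to 1.0 (fully open).
Only numpy, scipy, OpenCV 4.12 (cv2) and the standard library are available. Lean on these libraries where they do the work, as an engineer would, in place of code of your own. Each camera call takes 0.05 s, during which the arm holds its last target. There are 200 camera calls.

## Working session

There is one attempt and no reset: what is moved stays moved. The work goes in short steps, Python scripts to look and compute and a tool call to move; the robot and the scene stay as the last step left them, time stands still between calls to the robot, and variables do not carry over. Pictures are saved under pics/ and viewed, about 12 in all and at most 16, crops included, and the job is handed in when it is done.

Besides the shell and the picture viewer there is one more tool, called after "Emit:" as name(argument=value, ...) on one line, values as JSON. play_rows: Moves the arm, as the interface text tells. Its arguments: {"type":"object","properties":{"commands":{"type":"array"}},"required":["commands"]}

```bash
mkdir -p pics; ls; cat > h.py <<'E'
import numpy as np, cv2
from station import r, viewer, job, spotter
def ray(p,uv,z):
    K=np.array([[p['fx'],0,p['cx']],[0,p['fy'],p['cy']],[0,0,1]])
    n=cv2.undistortPoints(np.array([[uv]],float),K,np.array(p['dist'],float)).ravel()
    R=np.array(p['R']);t=np.array(p['t']);d=R.T@np.array([n[0],n[1],1]);c=-R.T@t
    return c+d*(z-c[2])/d[2]
def proj(p,X):
    K=np.array([[p['fx'],0,p['cx']],[0,p['fy'],p['cy']],[0,0,1]])
    return cv2.projectPoints(np.array(X,float).reshape(-1,3),cv2.Rodrigues(np.array(p['R'],float))[0],np.array(p['t'],float),K,np.array(p['dist'],float))[0].reshape(-1,2)
def save(p,n): cv2.imwrite('pics/'+n,p['image'][:,:,::-1])
E
python3 - <<'E'
from h import *
s=r.sense(); print(s)
Z={'vial_red_mid':.028,'vial_blue_mid':.0305,'vial_grey_mid':.0255,'vial_green_mid':.029,'insert_red':.015,'insert_blue':.015,'insert_grey':.015,'insert_green':.015,'stock_rack':.015,'round_rack':.012}
for c in('top','scene'):
    p=viewer.capture(c); save(p,c+'0.png'); print(c,-np.array(p['R']).T@np.array(p['t']),p['fx'])
    for n,z in Z.items():
        for d in spotter.find_in(n,p)[:2]: print(n,np.round(d['score'],2),np.round(d['uv'],1),ray(p,d['uv'],z).round(4))
E
```

```text
pics
{'time_s': 0.0, 'joints': array([ 8.58649311e+01,  2.20896806e+01,  3.80129531e-01, -2.92090152e-02,
       -6.84120404e+01, -1.48167245e+01]), 'joint_velocities': array([-0.00092091, -0.05055522, -0.0649097 ,  0.0019665 , -0.0598559 ,
       -0.01217245]), 'effort': array([-5.04392101e-04, -3.90665781e+01,  1.87402511e+01,  4.21972454e+00,
        1.10196567e-02, -1.90972401e-04]), 'tcp_pos': array([0.20277797, 0.59059228, 0.24047278]), 'ee_rot': array([[-6.25821450e-04, -3.24949705e-01, -9.45731092e-01],
       [-2.08241903e-03, -9.45728803e-01,  3.24950297e-01],
       [-9.99997636e-01,  2.17276929e-03, -8.48240782e-05]]), 'wrist_force': array([ 0.38516806, -0.6312759 , -0.67850481]), 'moment': array([-0.00103234,  0.0088081 ,  0.00793688]), 'gripper_width': 0.9981324814999653}
top [0.34874386 0.00882419 0.90554546] 356.2078133626766
vial_red_mid 0.63 [198.9 184.6] [0.5417 0.1655 0.028 ]
vial_red_mid 0.49 [211.4 186.9] [0.5376 0.1334 0.028 ]
vial_blue_mid 0.58 [231.5 171.8] [0.5792 0.0854 0.0305]
vial_grey_mid 0.63 [213.4 180. ] [0.5563 0.1302 0.0255]
vial_green_mid 0.73 [233
[... 488 characters left out ...]
.46438555 0.7041482 ] 382.98621622233077
vial_red_mid 0.65 [204.  252.5] [0.526  0.1749 0.028 ]
vial_blue_mid 0.57 [209.9 213.5] [0.5762 0.0883 0.0305]
vial_grey_mid 0.53 [206.  233.1] [0.5537 0.1327 0.0255]
vial_green_mid 0.75 [196.1 268.2] [0.5163 0.2132 0.029 ]
insert_red 0.81 [208.  254.4] [0.5224 0.1686 0.015 ]
insert_blue 0.46 [213.9 222.5] [0.5619 0.0952 0.015 ]
insert_grey 0.8 [207.3 235.6] [0.5528 0.1313 0.015 ]
insert_grey 0.61 [209.  212.1] [0.5893 0.0775 0.015 ]
insert_green 0.69 [302.3 162.3] [ 0.4845 -0.1771  0.015 ]
insert_green 0.64 [202.3 276. ] [0.5012 0.2154 0.015 ]
stock_rack 0.68 [202.6 285.4] [0.4878 0.2317 0.015 ]
round_rack 0.91 [300.9 164.3] [ 0.4854 -0.1716  0.012 ]
```

```bash
python3 - <<'E'
import cv2
a=cv2.imread('pics/top0.png');b=cv2.imread('pics/scene0.png')
cv2.imwrite('pics/t1.png',cv2.resize(a[140:290,140:390],(800,480),interpolation=cv2.INTER_CUBIC))
cv2.imwrite('pics/s1.png',cv2.resize(b[110:310,140:390],(750,600),interpolation=cv2.INTER_CUBIC))
E
```

```text
(no output)
```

View pics/t1.png

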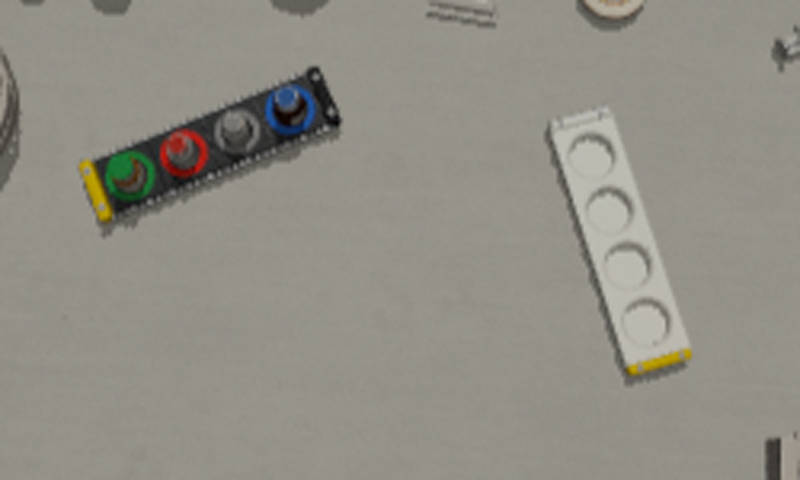

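View pics/s1.png

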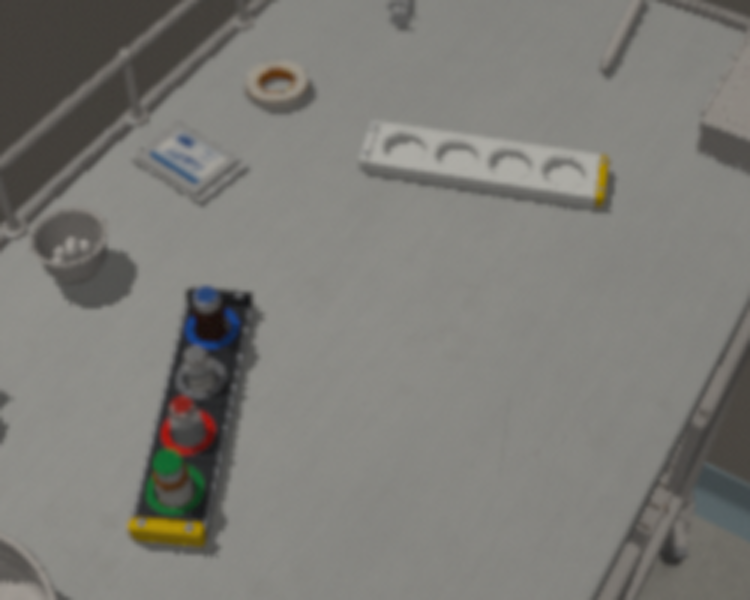

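The stock order from yellow is green, red, grey, blue. The white rack's yellow end points toward the robot (low x). Next I'll fit both rack poses by matching box outlines to the silhouettes in both views.

```bash
cat > fit.py <<'E'
from h import *
from scipy.optimize import minimize
ps={c:viewer.capture(c) for c in('top','scene')}
def world(q,P): c,s=np.cos(q[2]),np.sin(q[2]); P=np.array(P,float); return np.c_[q[0]+c*P[:,0]-s*P[:,1],q[1]+s*P[:,0]+c*P[:,1],P[:,2]]
def box(L,h): return [[sx*.026,sy*L/2,z] for sx in(-1,1) for sy in(-1,1) for z in(0,h)]
def render(p,q,L,h):
    m=np.zeros((384,512),np.uint8); hull=cv2.convexHull(proj(p,world(q,box(L,h))).astype(np.float32))
    m=np.zeros((384*4,512*4),np.uint8)
    cv2.fillConvexPoly(m,np.round((hull+.5)*4*16).astype(np.int32),255,cv2.LINE_AA,4)
    return cv2.resize(m,(512,384),interpolation=cv2.INTER_AREA)/255.
def fit(name,L,h,q0,extra=()):
    M={}
    for c,p in ps.items():
        m=spotter.silhouettes(name,p)[0]['region'].copy()
        for e in extra:
            for d in spotter.silhouettes(e,p)[:1]: m|=d['region']
        m=cv2.morphologyEx(m.astype(np.uint8),cv2.MORPH_CLOSE,np.ones((5,5)))
        M[c]=m; 
    out={}
    for cs in(['top'],['scene'],['top','scene']):
        f=lambda q:sum(np.abs(render(ps[c],q,L,h)-M[c]).sum()/M[c].sum() for c in cs)
        q=q0
        for k in range(3):
            S=np.array([q]+[np.array(q)+d for d in np.diag([.015,.015,.15])/(k+1)])
            o=minimize(f,q,method='Nelder-Mead',options=dict(initial_simplex=S,xatol=1e-5,fatol=1e-5)); q=o.x
        print(name,cs,q[:2].round(4),np.degrees(q[2]).round(2),round(o.fun,3),{c:int(M[c].sum()) for c in cs})
    return q
if __name__=='__main__':
    st=fit('stock_rack',.208,.019,[.53,.145,np.radians(25)],['insert_'+c for c in('red','blue','grey','green')])
    rd=fit('round_rack',.210,.016,[.48,-.175,np.radians(160)])
    np.save('q.npy',[st,rd])
    Y=[.069,.023,-.023,-.069]
    for c,p in ps.items():
        im=cv2.resize(p['image'][:,:,::-1],None,fx=4,fy=4,interpolation=cv2.INTER_CUBIC)
        for q,L,h,zt,rr in((st,.208,.019,.015,.0125),(rd,.210,.016,.014,.0175)):
            hull=cv2.convexHull(proj(p,world(q,box(L,h))).astype(np.float32))
            cv2.polylines(im,[((hull+.5)*4).astype(int)],True,(0,255,255),1)
            for y in Y:
                a=np.linspace(0,6.28,40); C=proj(p,world(q,np.c_[rr*np.cos(a),y+rr*np.sin(a),0*a+zt]))
                cv2.polylines(im,[((C+.5)*4).astype(int)],True,(255,0,255),1)
        im=im[440:1240,560:1560] if c=='scene' else im[560:1160,600:1440]
        cv2.imwrite(f'pics/fit_{c}.png',cv2.resize(im,(750,600) if c=='scene' else (800,571)))
    for q in(st,rd): print(world(q,[[0,y,0] for y in Y]).round(4)[:,:2].tolist())
E
python3 fit.py
```

```text
stock_rack ['top'] [0.5453 0.1511] 26.95 0.375 {'top': 1319}
stock_rack ['scene'] [0.5443 0.1506] 26.16 0.646 {'scene': 1398}
stock_rack ['top', 'scene'] [0.545  0.1508] 26.55 1.029 {'top': 1319, 'scene': 1398}
round_rack ['top'] [ 0.489  -0.1763] 109.16 0.063 {'top': 1749}
round_rack ['scene'] [ 0.4889 -0.1768] 109.04 0.081 {'scene': 1473}
round_rack ['top', 'scene'] [ 0.4888 -0.1766] 109.09 0.145 {'top': 1749, 'scene': 1473}
[[0.5141, 0.2125], [0.5347, 0.1714], [0.5553, 0.1302], [0.5758, 0.0891]]
[[0.4236, -0.1992], [0.4671, -0.1841], [0.5105, -0.1691], [0.554, -0.154]]
```

View pics/fit_top.png

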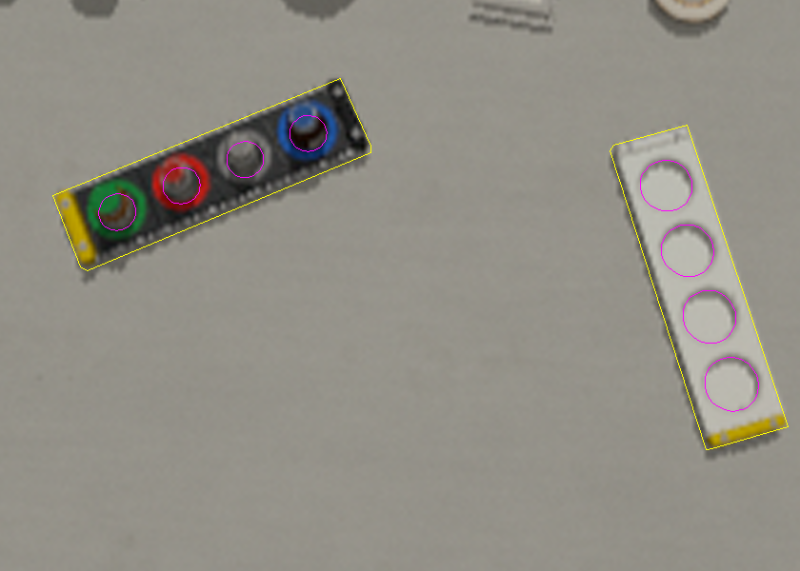

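View pics/fit_scene.png

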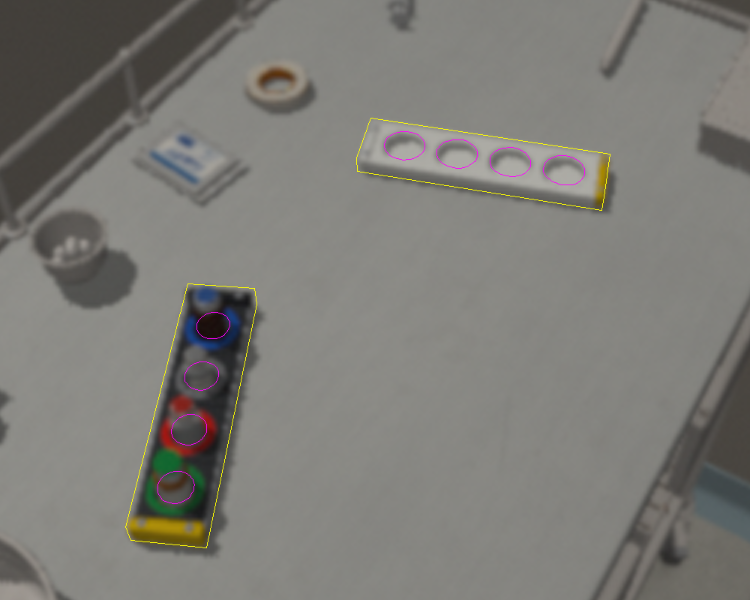

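Overlays: the white rack matches in both views. The stock rack rings sit on their collars to about 1 px (top: green collar at ~(117,209) against the fitted ring at (117,212)). I'll move to above the green vial.

```bash
cat > d.py <<'E'
import sys
from h import *
from scipy.spatial.transform import Rotation as Ro
def rot(yaw):
    y=np.radians(yaw); Y=np.array([np.cos(y),np.sin(y),0]); X=np.array([0,0,-1.]); return np.c_[X,Y,np.cross(X,Y)]
s=r.sense(); R=np.array(s['ee_rot']); p=np.array(s['tcp_pos'])
print('t',round(s['time_s'],2),'tcp',p.round(4),'yaw',np.degrees(np.arctan2(R[1,1],R[0,1])).round(2),'j',s['joints'].round(1),'w',round(s['gripper_width'],3),'F',s['wrist_force'].round(1))
for a in sys.argv[1:]:   # x,y,z,yaw
    x,y,z,w=map(float,a.split(','))
    sh=R.T@(np.array([x,y,z])-p)/.75; rv=Ro.from_matrix(R.T@rot(w)).as_rotvec()/np.pi
    print(a,sh.round(4),rv.round(4))
E
python3 d.py 0.5146,0.2128,0.12,-153.4
```

```text
t 1.8 tcp [0.203  0.5911 0.2416] yaw -108.95 j [ 85.9  22.    0.5  -0.  -68.4 -14.8] w 1.001 F [-0.6  0.5  0.2]
0.5146,0.2128,0.12,-153.4 [ 0.1621  0.3421 -0.5568] [ 0.2469 -0.     -0.    ]
```

Emit:
play_rows(commands=[{"fingers":-1,"tx":0.03,"ty":0.342,"tz":-0.557,"ax":0.247,"ay":0,"az":0},{"fingers":-1,"tx":0.03,"ty":0.342,"tz":-0.557,"ax":0.247,"ay":0,"az":0},{"fingers":-1,"tx":0.03,"ty":0.342,"tz":-0.557,"ax":0.247,"ay":0,"az":0},{"fingers":-1,"tx":0.03,"ty":0.342,"tz":-0.557,"ax":0.247,"ay":0,"az":0},{"fingers":-1,"tx":0.03,"ty":0.342,"tz":-0.557,"ax":0.247,"ay":0,"az":0}])

```text
time_s: 2.22
tcp_pos: [0.3361, 0.429, 0.2321]
ee_rot: [[0.0, -0.82, -0.573], [0.0, -0.573, 0.82], [-1.0, -0.0, 0.0]]
wrist_force: [0.2, 0.3, -0.4]
gripper_width: 1.001
```

```bash
python3 d.py 0.5146,0.2128,0.12,-153.4
```

```text
t 2.22 tcp [0.3361 0.429  0.2321] yaw -145.07 j [ 69.   14.7 -11.7   0.  -63.6 -34. ] w 1.001 F [ 0.2  0.3 -0.4]
0.5146,0.2128,0.12,-153.4 [ 0.1495 -0.03   -0.3726] [0.0463 0.0001 0.0001]
```

Emit:
play_rows(commands=[{"fingers":-1,"tx":0.06,"ty":-0.03,"tz":-0.3726,"ax":0.0463,"ay":0,"az":0},{"fingers":-1,"tx":0.06,"ty":-0.03,"tz":-0.3726,"ax":0.0463,"ay":0,"az":0},{"fingers":-1,"tx":0.06,"ty":-0.03,"tz":-0.3726,"ax":0.0463,"ay":0,"az":0},{"fingers":-1,"tx":0.06,"ty":-0.03,"tz":-0.3726,"ax":0.0463,"ay":0,"az":0},{"fingers":-1,"tx":0.06,"ty":-0.03,"tz":-0.3726,"ax":0.0463,"ay":0,"az":0}])

```text
time_s: 2.63
tcp_pos: [0.4681, 0.2709, 0.1991]
ee_rot: [[0.001, -0.892, -0.453], [0.001, -0.453, 0.892], [-1.0, -0.001, 0.0]]
wrist_force: [0.9, 0.9, 0.2]
gripper_width: 1.002
```

```bash
python3 d.py 0.5146,0.2128,0.12,-153.4
```

```text
t 2.63 tcp [0.4681 0.2709 0.1991] yaw -153.07 j [ 47.2  15.9 -15.1   0.  -58.9 -20.3] w 1.002 F [0.9 0.9 0.2]
0.5146,0.2128,0.12,-153.4 [ 0.1055 -0.02   -0.0972] [0.0018 0.0001 0.0003]
```

Emit:
play_rows(commands=[{"fingers":-1,"tx":0.08,"ty":-0.02,"tz":-0.096,"ax":0.0018,"ay":0,"az":0},{"fingers":-1,"tx":0.1,"ty":-0.02,"tz":-0.096,"ax":0.0018,"ay":0,"az":0},{"fingers":-1,"tx":0.1055,"ty":-0.02,"tz":-0.096,"ax":0.0018,"ay":0,"az":0},{"fingers":-1,"tx":0.1055,"ty":-0.02,"tz":-0.096,"ax":0.0018,"ay":0,"az":0},{"fingers":-1,"tx":0.1055,"ty":-0.02,"tz":-0.096,"ax":0.0018,"ay":0,"az":0}])

```text
time_s: 3.05
tcp_pos: [0.5131, 0.2141, 0.1189]
ee_rot: [[-0.002, -0.895, -0.446], [-0.002, -0.446, 0.895], [-1.0, 0.003, -0.001]]
wrist_force: [-0.1, 0.3, 0.9]
gripper_width: 0.998
```

```bash
python3 d.py 0.5146,0.2128,0.043,-153.4; python3 - <<'E'
from h import *
p=viewer.capture('scene'); cv2.imwrite('pics/s2.png',cv2.resize(p['image'][100:320,120:360,::-1],(655,600),interpolation=cv2.INTER_CUBIC))
E
```

```text
t 3.05 tcp [0.5131 0.2141 0.1189] yaw -153.52 j [ 39.4  22.4 -18.6   0.  -49.2 -12.9] w 0.998 F [-0.1  0.3  0.9]
0.5146,0.2128,0.043,-153.4 [ 0.1011 -0.0012 -0.0024] [-0.0006 -0.0003 -0.0008]
```

View pics/s2.png

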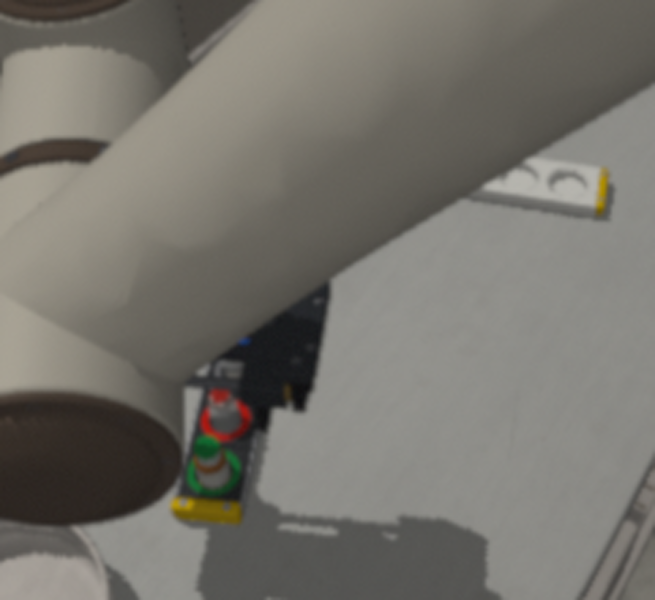

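The arm hangs over the row, with the green vial at ~(212,465) in the crop. I'll descend over it and close.

Emit:
play_rows(commands=[{"fingers":-1,"tx":0.03,"ty":-0.001,"tz":-0.0024,"ax":0,"ay":0,"az":0},{"fingers":-1,"tx":0.06,"ty":-0.001,"tz":-0.0024,"ax":0,"ay":0,"az":0},{"fingers":-1,"tx":0.09,"ty":-0.001,"tz":-0.0024,"ax":0,"ay":0,"az":0},{"fingers":-1,"tx":0.101,"ty":-0.001,"tz":-0.0024,"ax":0,"ay":0,"az":0},{"fingers":-1,"tx":0.101,"ty":-0.001,"tz":-0.0024,"ax":0,"ay":0,"az":0}])

```text
time_s: 3.52
tcp_pos: [0.5138, 0.2146, 0.0437]
ee_rot: [[-0.001, -0.894, -0.449], [-0.001, -0.449, 0.894], [-1.0, 0.002, -0.0]]
wrist_force: [0.5, 0.1, 0.2]
gripper_width: 1.0
```

```bash
for i in 1 2 3; do python3 d.py 0.5146,0.2128,0.043,-153.4; python3 -c "
from h import *; viewer.capture('top')"; done
```

```text
t 3.52 tcp [0.5138 0.2146 0.0437] yaw -153.32 j [ 39.3  28.3 -22.6   0.  -39.3 -12.7] w 1.0 F [0.5 0.1 0.2]
0.5146,0.2128,0.043,-153.4 [ 0.0009  0.0002 -0.0026] [ 0.0004 -0.0001 -0.0005]
t 3.57 tcp [0.5147 0.215  0.0449] yaw -153.31 j [ 39.3  28.2 -22.5   0.  -39.3 -12.7] w 1.005 F [-0.3  0.4  1.1]
0.5146,0.2128,0.043,-153.4 [ 0.0026  0.0015 -0.0026] [ 0.0005 -0.0001  0.0003]
t 3.62 tcp [0.5153 0.2153 0.0457] yaw -153.31 j [ 39.3  28.1 -22.4   0.  -39.3 -12.7] w 1.0 F [-0.6  0.2  1.3]
0.5146,0.2128,0.043,-153.4 [ 0.0036  0.0024 -0.0025] [0.0005 0.     0.0009]
```

Emit:
play_rows(commands=[{"fingers":-1,"tx":0.003,"ty":0.0015,"tz":-0.0025,"ax":0,"ay":0,"az":0},{"fingers":1,"tx":0.003,"ty":0.0015,"tz":-0.0025,"ax":0,"ay":0,"az":0},{"fingers":1,"tx":0.003,"ty":0.0015,"tz":-0.0025,"ax":0,"ay":0,"az":0},{"fingers":1,"tx":0.003,"ty":0.0015,"tz":-0.0025,"ax":0,"ay":0,"az":0},{"fingers":1,"tx":0.003,"ty":0.0015,"tz":-0.0025,"ax":0,"ay":0,"az":0}])

```text
time_s: 4.08
tcp_pos: [0.5145, 0.2117, 0.0422]
ee_rot: [[0.0, -0.894, -0.447], [0.0, -0.447, 0.894], [-1.0, -0.001, 0.0]]
wrist_force: [-0.5, -0.1, -0.0]
gripper_width: 0.78
```

```bash
python3 d.py 0.5146,0.2128,0.12,-153.4
```

```text
t 4.08 tcp [0.5145 0.2117 0.0422] yaw -153.43 j [ 39.1  28.3 -22.8   0.  -38.9 -12.5] w 0.78 F [-0.5 -0.1 -0. ]
0.5146,0.2128,0.12,-153.4 [-0.1038 -0.0008  0.0013] [-0.0002  0.      0.0002]
```

Emit:
play_rows(commands=[{"fingers":1,"tx":0,"ty":0,"tz":0,"ax":0,"ay":0,"az":0},{"fingers":1,"tx":0,"ty":0,"tz":0,"ax":0,"ay":0,"az":0},{"fingers":1,"tx":0,"ty":0,"tz":0,"ax":0,"ay":0,"az":0},{"fingers":1,"tx":0,"ty":0,"tz":0,"ax":0,"ay":0,"az":0},{"fingers":1,"tx":0,"ty":0,"tz":0,"ax":0,"ay":0,"az":0}])

```text
time_s: 4.5
tcp_pos: [0.5144, 0.2117, 0.0418]
ee_rot: [[-0.0, -0.894, -0.447], [-0.0, -0.447, 0.894], [-1.0, 0.0, -0.0]]
wrist_force: [0.0, 0.1, 0.0]
gripper_width: 0.406
```

Emit:
play_rows(commands=[{"fingers":1,"tx":0,"ty":0,"tz":0,"ax":0,"ay":0,"az":0},{"fingers":1,"tx":0,"ty":0,"tz":0,"ax":0,"ay":0,"az":0},{"fingers":1,"tx":0,"ty":0,"tz":0,"ax":0,"ay":0,"az":0},{"fingers":1,"tx":0,"ty":0,"tz":0,"ax":0,"ay":0,"az":0},{"fingers":1,"tx":0,"ty":0,"tz":0,"ax":0,"ay":0,"az":0}])

```text
time_s: 4.92
tcp_pos: [0.5144, 0.2117, 0.0418]
ee_rot: [[-0.0, -0.894, -0.447], [-0.0, -0.447, 0.894], [-1.0, 0.0, -0.0]]
wrist_force: [-0.1, 1.0, -0.0]
gripper_width: 0.26
```

```bash
python3 d.py 0.5146,0.2128,0.12,-153.4
```

```text
t 4.92 tcp [0.5144 0.2117 0.0418] yaw -153.42 j [ 39.1  28.3 -22.8   0.  -38.9 -12.5] w 0.26 F [-0.1  1.  -0. ]
0.5146,0.2128,0.12,-153.4 [-0.1042 -0.0009  0.0012] [-0.0001 -0.     -0.    ]
```

Gripped. Lift, then transit to the first well.

Emit:
play_rows(commands=[{"fingers":1,"tx":-0.02,"ty":0,"tz":0,"ax":0,"ay":0,"az":0},{"fingers":1,"tx":-0.05,"ty":0,"tz":0,"ax":0,"ay":0,"az":0},{"fingers":1,"tx":-0.08,"ty":0,"tz":0,"ax":0,"ay":0,"az":0},{"fingers":1,"tx":-0.1,"ty":0,"tz":0,"ax":0,"ay":0,"az":0},{"fingers":1,"tx":-0.1,"ty":0,"tz":0,"ax":0,"ay":0,"az":0}])

```text
time_s: 5.33
tcp_pos: [0.5163, 0.2129, 0.1205]
ee_rot: [[0.006, -0.894, -0.448], [0.004, -0.448, 0.894], [-1.0, -0.007, 0.001]]
wrist_force: [0.6, 0.3, 0.4]
gripper_width: 0.267
```

```bash
python3 d.py 0.4236,-0.1992,0.117,109.1
```

```text
t 5.33 tcp [0.5163 0.2129 0.1205] yaw -153.37 j [ 39.1  22.2 -18.6   0.1 -48.7 -12.5] w 0.267 F [0.6 0.3 0.4]
0.4236,-0.1992,0.117,109.1 [ 0.0017  0.3568 -0.4358] [0.5418 0.0022 0.0016]
```

Emit:
play_rows(commands=[{"fingers":1,"tx":0,"ty":0.015,"tz":-0.018,"ax":0.025,"ay":0,"az":0},{"fingers":1,"tx":0,"ty":0.045,"tz":-0.055,"ax":0.06,"ay":0,"az":0},{"fingers":1,"tx":0,"ty":0.075,"tz":-0.092,"ax":0.1,"ay":0,"az":0},{"fingers":1,"tx":0,"ty":0.105,"tz":-0.129,"ax":0.138,"ay":0,"az":0},{"fingers":1,"tx":0,"ty":0.135,"tz":-0.165,"ax":0.176,"ay":0,"az":0}])

```text
time_s: 5.75
tcp_pos: [0.4779, 0.0541, 0.1159]
ee_rot: [[-0.002, -0.996, 0.094], [-0.001, 0.094, 0.996], [-1.0, 0.002, -0.001]]
wrist_force: [0.6, -0.0, -0.4]
gripper_width: 0.263
```

```bash
python3 d.py 0.4236,-0.1992,0.117,109.1
```

```text
t 5.75 tcp [0.4779 0.0541 0.1159] yaw 174.58 j [ 25.9  16.2 -29.1  -0.  -44.8 -31.3] w 0.263 F [ 0.6 -0.  -0.4]
0.4236,-0.1992,0.117,109.1 [-0.0011  0.0402 -0.3431] [ 3.638e-01 -5.000e-04 -3.000e-04]
```

Emit:
play_rows(commands=[{"fingers":1,"tx":0,"ty":0.005,"tz":-0.045,"ax":0.039,"ay":0,"az":0},{"fingers":1,"tx":0,"ty":0.01,"tz":-0.09,"ax":0.078,"ay":0,"az":0},{"fingers":1,"tx":0,"ty":0.015,"tz":-0.13,"ax":0.117,"ay":0,"az":0},{"fingers":1,"tx":0,"ty":0.02,"tz":-0.17,"ax":0.156,"ay":0,"az":0},{"fingers":1,"tx":0,"ty":0.025,"tz":-0.21,"ax":0.195,"ay":0,"az":0}])

```text
time_s: 6.17
tcp_pos: [0.4453, -0.1009, 0.1161]
ee_rot: [[-0.001, -0.76, 0.65], [0.0, 0.65, 0.76], [-1.0, 0.001, -0.001]]
wrist_force: [-0.9, 0.2, -0.7]
gripper_width: 0.264
```

```bash
python3 d.py 0.4236,-0.1992,0.117,109.1
```

```text
t 6.17 tcp [ 0.4453 -0.1009  0.1161] yaw 139.44 j [  7.7  14.  -32.3  -0.  -43.8 -48.3] w 0.264 F [-0.9  0.2 -0.7]
0.4236,-0.1992,0.117,109.1 [-0.0011 -0.0632 -0.1184] [ 0.1686 -0.0003 -0.0003]
```

Emit:
play_rows(commands=[{"fingers":1,"tx":0,"ty":-0.02,"tz":-0.04,"ax":0.039,"ay":0,"az":0},{"fingers":1,"tx":0,"ty":-0.04,"tz":-0.075,"ax":0.078,"ay":0,"az":0},{"fingers":1,"tx":0,"ty":-0.055,"tz":-0.105,"ax":0.117,"ay":0,"az":0},{"fingers":1,"tx":0,"ty":-0.0632,"tz":-0.1184,"ax":0.15,"ay":0,"az":0},{"fingers":1,"tx":0,"ty":-0.0632,"tz":-0.1184,"ax":0.1686,"ay":0,"az":0}])

```text
time_s: 6.58
tcp_pos: [0.4241, -0.1999, 0.1159]
ee_rot: [[-0.002, -0.325, 0.946], [0.0, 0.946, 0.325], [-1.0, 0.001, -0.002]]
wrist_force: [0.1, 0.8, -0.3]
gripper_width: 0.262
```

Emit:
play_rows(commands=[{"fingers":1,"tx":0.0,"ty":0,"tz":0,"ax":0,"ay":0,"az":0},{"fingers":1,"tx":0.0,"ty":0,"tz":0,"ax":0,"ay":0,"az":0}])

```text
time_s: 6.75
tcp_pos: [0.4249, -0.198, 0.1162]
ee_rot: [[-0.001, -0.334, 0.943], [0.0, 0.943, 0.334], [-1.0, 0.001, -0.001]]
wrist_force: [0.7, -0.8, 0.7]
gripper_width: 0.265
```

```bash
python3 - <<'E'
from h import *
p=viewer.capture('scene'); cv2.imwrite('pics/s3.png',cv2.resize(p['image'][100:320,200:440,::-1],(655,600),interpolation=cv2.INTER_CUBIC))
E
python3 d.py 0.4236,-0.1992,0.0416,109.1
```

```text
t 6.8 tcp [ 0.4251 -0.1977  0.1164] yaw 109.54 j [ -5.   15.1 -30.7  -0.  -44.3 -65.4] w 0.26 F [-0.8  0.  -1.1]
0.4236,-0.1992,0.0416,109.1 [ 0.0997 -0.0012 -0.0025] [ 0.0025 -0.0003 -0.0002]
```

View pics/s3.png

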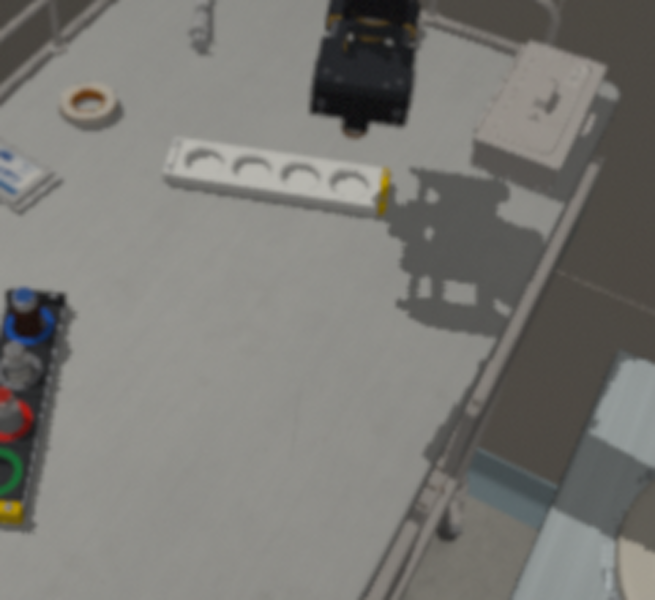

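The green vial is held above the well next to yellow (well at ~(350,183), vial foot at ~(353,128)). Lowering.

Emit:
play_rows(commands=[{"fingers":1,"tx":0.025,"ty":-0.0012,"tz":-0.0025,"ax":0.0025,"ay":0,"az":0},{"fingers":1,"tx":0.05,"ty":-0.0012,"tz":-0.0025,"ax":0.0025,"ay":0,"az":0},{"fingers":1,"tx":0.07,"ty":-0.0012,"tz":-0.0025,"ax":0.0025,"ay":0,"az":0},{"fingers":1,"tx":0.08,"ty":-0.0012,"tz":-0.0025,"ax":0.0025,"ay":0,"az":0},{"fingers":1,"tx":0.08,"ty":-0.0012,"tz":-0.0025,"ax":0.0025,"ay":0,"az":0}])

```text
time_s: 7.22
tcp_pos: [0.4229, -0.1988, 0.0553]
ee_rot: [[-0.004, -0.327, 0.945], [0.001, 0.945, 0.327], [-1.0, 0.002, -0.004]]
wrist_force: [0.4, -0.1, -0.1]
gripper_width: 0.262
```

Emit:
play_rows(commands=[{"fingers":1,"tx":0,"ty":0,"tz":0,"ax":0,"ay":0,"az":0},{"fingers":1,"tx":0,"ty":0,"tz":0,"ax":0,"ay":0,"az":0},{"fingers":1,"tx":0,"ty":0,"tz":0,"ax":0,"ay":0,"az":0}])

```text
time_s: 7.47
tcp_pos: [0.4247, -0.1994, 0.0578]
ee_rot: [[0.002, -0.326, 0.945], [-0.0, 0.945, 0.326], [-1.0, -0.001, 0.002]]
wrist_force: [-0.4, 0.4, -0.5]
gripper_width: 0.268
```

```bash
python3 d.py 0.4236,-0.1992,0.0413,109.1
```

```text
t 7.47 tcp [ 0.4247 -0.1994  0.0578] yaw 109.04 j [ -5.2  20.5 -34.4   0.  -35.1 -65.7] w 0.268 F [-0.4  0.4 -0.5]
0.4236,-0.1992,0.0413,109.1 [ 0.0219  0.0007 -0.0014] [-0.0003  0.0006  0.0003]
```

Emit:
play_rows(commands=[{"fingers":1,"tx":0.005,"ty":0,"tz":-0.0005,"ax":0,"ay":0,"az":0},{"fingers":1,"tx":0.01,"ty":0,"tz":-0.0005,"ax":0,"ay":0,"az":0},{"fingers":1,"tx":0.014,"ty":0,"tz":-0.0005,"ax":0,"ay":0,"az":0},{"fingers":1,"tx":0.018,"ty":0,"tz":-0.0005,"ax":0,"ay":0,"az":0},{"fingers":1,"tx":0.018,"ty":0,"tz":-0.0005,"ax":0,"ay":0,"az":0}])

```text
time_s: 7.88
tcp_pos: [0.4231, -0.1995, 0.0427]
ee_rot: [[-0.001, -0.325, 0.946], [0.0, 0.946, 0.325], [-1.0, 0.001, -0.001]]
wrist_force: [-0.3, -0.5, -0.7]
gripper_width: 0.261
```

Emit:
play_rows(commands=[{"fingers":1,"tx":0,"ty":0,"tz":0,"ax":0,"ay":0,"az":0},{"fingers":1,"tx":0,"ty":0,"tz":0,"ax":0,"ay":0,"az":0},{"fingers":1,"tx":0,"ty":0,"tz":0,"ax":0,"ay":0,"az":0},{"fingers":1,"tx":0,"ty":0,"tz":0,"ax":0,"ay":0,"az":0},{"fingers":1,"tx":0,"ty":0,"tz":0,"ax":0,"ay":0,"az":0}])

```text
time_s: 8.3
tcp_pos: [0.4237, -0.1995, 0.0435]
ee_rot: [[0.0, -0.326, 0.946], [-0.0, 0.946, 0.326], [-1.0, -0.0, 0.0]]
wrist_force: [-0.2, -0.0, 0.7]
gripper_width: 0.261
```

Emit:
play_rows(commands=[{"fingers":1,"tx":0.002,"ty":0,"tz":0,"ax":0,"ay":0,"az":0},{"fingers":1,"tx":0.0032,"ty":0,"tz":0,"ax":0,"ay":0,"az":0},{"fingers":1,"tx":0.0032,"ty":0,"tz":0,"ax":0,"ay":0,"az":0},{"fingers":1,"tx":0.0032,"ty":0,"tz":0,"ax":0,"ay":0,"az":0},{"fingers":1,"tx":0.0032,"ty":0,"tz":0,"ax":0,"ay":0,"az":0}])

```text
time_s: 8.72
tcp_pos: [0.4236, -0.1995, 0.0409]
ee_rot: [[-0.0, -0.326, 0.946], [-0.0, 0.946, 0.326], [-1.0, 0.0, -0.0]]
wrist_force: [-0.2, 0.3, -0.5]
gripper_width: 0.268
```

Emit:
play_rows(commands=[{"fingers":-1,"tx":0,"ty":0,"tz":0,"ax":0,"ay":0,"az":0},{"fingers":-1,"tx":0,"ty":0,"tz":0,"ax":0,"ay":0,"az":0},{"fingers":-1,"tx":0,"ty":0,"tz":0,"ax":0,"ay":0,"az":0},{"fingers":-1,"tx":0,"ty":0,"tz":0,"ax":0,"ay":0,"az":0},{"fingers":-1,"tx":0,"ty":0,"tz":0,"ax":0,"ay":0,"az":0}])

```text
time_s: 9.13
tcp_pos: [0.4236, -0.1995, 0.041]
ee_rot: [[0.0, -0.326, 0.946], [-0.0, 0.946, 0.326], [-1.0, -0.0, 0.0]]
wrist_force: [0.6, -0.4, -0.7]
gripper_width: 0.557
```

Emit:
play_rows(commands=[{"fingers":-1,"tx":0,"ty":0,"tz":0,"ax":0,"ay":0,"az":0},{"fingers":-1,"tx":-0.02,"ty":0,"tz":0,"ax":0,"ay":0,"az":0},{"fingers":-1,"tx":-0.05,"ty":0,"tz":0,"ax":0,"ay":0,"az":0},{"fingers":-1,"tx":-0.08,"ty":0,"tz":0,"ax":0,"ay":0,"az":0},{"fingers":-1,"tx":-0.1,"ty":0,"tz":0,"ax":0,"ay":0,"az":0}])

```text
time_s: 9.55
tcp_pos: [0.4242, -0.1997, 0.1178]
ee_rot: [[0.002, -0.326, 0.945], [-0.001, 0.945, 0.326], [-1.0, -0.001, 0.002]]
wrist_force: [0.7, 1.1, -0.9]
gripper_width: 0.935
```

```bash
python3 d.py 0.5353,0.1717,0.117,-153.4; python3 - <<'E'
from h import *
p=viewer.capture('scene'); cv2.imwrite('pics/s4.png',cv2.resize(p['image'][100:320,200:440,::-1],(655,600),interpolation=cv2.INTER_CUBIC))
E
```

```text
t 9.55 tcp [ 0.4242 -0.1997  0.1178] yaw 109.03 j [ -5.3  14.9 -30.7   0.  -44.3 -65.7] w 0.935 F [ 0.7  1.1 -0.9]
0.5353,0.1717,0.117,-153.4 [0.0011 0.4198 0.3015] [-5.421e-01  1.000e-04  8.000e-04]
```

View pics/s4.png

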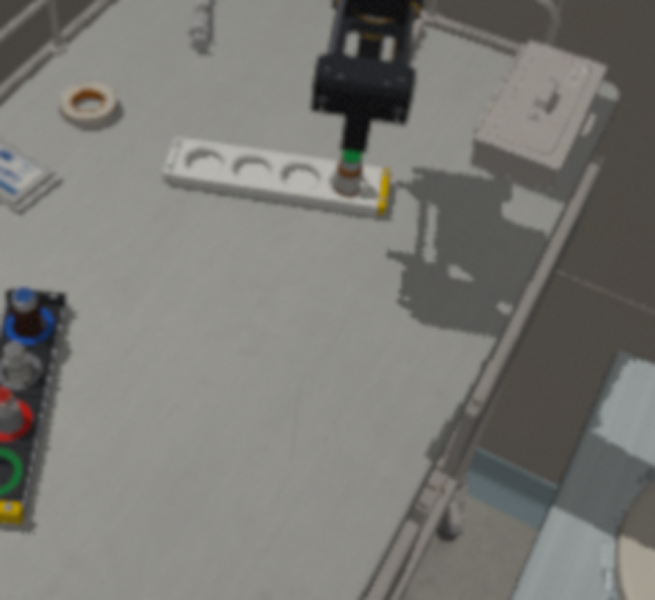

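The green vial stands in the first well (~(348,175)), released. Next: the red one.

Emit:
play_rows(commands=[{"fingers":-1,"tx":0,"ty":0.42,"tz":0.3015,"ax":-0.542,"ay":0,"az":0},{"fingers":-1,"tx":0,"ty":0.42,"tz":0.3015,"ax":-0.542,"ay":0,"az":0},{"fingers":-1,"tx":0,"ty":0.42,"tz":0.3015,"ax":-0.542,"ay":0,"az":0},{"fingers":-1,"tx":0,"ty":0.42,"tz":0.3015,"ax":-0.542,"ay":0,"az":0},{"fingers":-1,"tx":0,"ty":0.42,"tz":0.3015,"ax":-0.542,"ay":0,"az":0}])

```text
time_s: 10.02
tcp_pos: [0.4833, 0.0019, 0.1159]
ee_rot: [[0.0, -0.821, 0.571], [0.0, 0.571, 0.821], [-1.0, 0.0, 0.0]]
wrist_force: [0.9, -0.8, 0.1]
gripper_width: 0.994
```

```bash
python3 d.py 0.5353,0.1717,0.117,-153.4
```

```text
t 10.02 tcp [0.4833 0.0019 0.1159] yaw 145.15 j [ 19.5  16.3 -28.9  -0.  -44.8 -54.4] w 0.994 F [ 0.9 -0.8  0.1]
0.5353,0.1717,0.117,-153.4 [-0.0015  0.0725  0.2255] [-0.3414  0.      0.    ]
```

Emit:
play_rows(commands=[{"fingers":-1,"tx":0,"ty":0.0725,"tz":0.2255,"ax":-0.3414,"ay":0,"az":0},{"fingers":-1,"tx":0,"ty":0.0725,"tz":0.2255,"ax":-0.3414,"ay":0,"az":0},{"fingers":-1,"tx":0,"ty":0.0725,"tz":0.2255,"ax":-0.3414,"ay":0,"az":0},{"fingers":-1,"tx":0,"ty":0.0725,"tz":0.2255,"ax":-0.3414,"ay":0,"az":0},{"fingers":-1,"tx":0,"ty":0.0725,"tz":0.2255,"ax":-0.3414,"ay":0,"az":0}])

```text
time_s: 10.43
tcp_pos: [0.5385, 0.1749, 0.1158]
ee_rot: [[0.003, -1.0, -0.022], [0.001, -0.022, 1.0], [-1.0, -0.003, 0.001]]
wrist_force: [0.5, -1.1, -0.4]
gripper_width: 1.002
```

```bash
python3 d.py 0.5353,0.1717,0.117,-153.4
```

```text
t 10.43 tcp [0.5385 0.1749 0.1158] yaw -178.75 j [ 34.4  23.3 -17.6   0.  -48.9 -33.2] w 1.002 F [ 0.5 -1.1 -0.4]
0.5353,0.1717,0.117,-153.4 [-0.0017  0.0043 -0.0042] [-0.1408  0.0002  0.0011]
```

Emit:
play_rows(commands=[{"fingers":-1,"tx":0,"ty":0.003,"tz":-0.002,"ax":-0.1408,"ay":0,"az":0},{"fingers":-1,"tx":0,"ty":0.003,"tz":-0.002,"ax":-0.1408,"ay":0,"az":0},{"fingers":-1,"tx":0,"ty":0.003,"tz":-0.002,"ax":-0.1408,"ay":0,"az":0},{"fingers":-1,"tx":0,"ty":0.003,"tz":-0.002,"ax":-0.1408,"ay":0,"az":0},{"fingers":-1,"tx":0,"ty":0.003,"tz":-0.002,"ax":-0.1408,"ay":0,"az":0}])

```text
time_s: 10.85
tcp_pos: [0.5339, 0.1681, 0.1154]
ee_rot: [[-0.001, -0.899, -0.439], [-0.0, -0.439, 0.899], [-1.0, 0.001, 0.0]]
wrist_force: [0.4, 0.5, -0.3]
gripper_width: 0.999
```

Emit:
play_rows(commands=[{"fingers":-1,"tx":0,"ty":0,"tz":0,"ax":0,"ay":0,"az":0},{"fingers":-1,"tx":0,"ty":0,"tz":0,"ax":0,"ay":0,"az":0},{"fingers":-1,"tx":0,"ty":0,"tz":0,"ax":0,"ay":0,"az":0},{"fingers":-1,"tx":0,"ty":0,"tz":0,"ax":0,"ay":0,"az":0}])

```text
time_s: 11.18
tcp_pos: [0.5341, 0.168, 0.1159]
ee_rot: [[-0.0, -0.899, -0.437], [-0.0, -0.437, 0.899], [-1.0, 0.0, -0.0]]
wrist_force: [-0.1, 1.1, 0.7]
gripper_width: 0.997
```

```bash
python3 d.py 0.5353,0.1717,0.042,-153.4
```

```text
t 11.18 tcp [0.5341 0.168  0.1159] yaw -154.08 j [ 34.   22.8 -18.4  -0.  -48.8  -8.1] w 0.997 F [-0.1  1.1  0.7]
0.5353,0.1717,0.042,-153.4 [ 0.0985 -0.0036  0.0037] [-0.0038 -0.     -0.    ]
```

Emit:
play_rows(commands=[{"fingers":-1,"tx":0.03,"ty":-0.0036,"tz":0.0037,"ax":-0.0038,"ay":0,"az":0},{"fingers":-1,"tx":0.06,"ty":-0.0036,"tz":0.0037,"ax":-0.0038,"ay":0,"az":0},{"fingers":-1,"tx":0.08,"ty":-0.0036,"tz":0.0037,"ax":-0.0038,"ay":0,"az":0},{"fingers":-1,"tx":0.095,"ty":-0.0036,"tz":0.0037,"ax":-0.0038,"ay":0,"az":0},{"fingers":-1,"tx":0.0985,"ty":-0.0036,"tz":0.0037,"ax":-0.0038,"ay":0,"az":0}])

```text
time_s: 11.6
tcp_pos: [0.5341, 0.171, 0.0399]
ee_rot: [[-0.004, -0.894, -0.448], [-0.002, -0.448, 0.894], [-1.0, 0.004, -0.0]]
wrist_force: [0.3, -0.4, -0.3]
gripper_width: 1.006
```

Emit:
play_rows(commands=[{"fingers":1,"tx":0,"ty":0,"tz":0,"ax":0,"ay":0,"az":0},{"fingers":1,"tx":0,"ty":0,"tz":0,"ax":0,"ay":0,"az":0},{"fingers":1,"tx":0,"ty":0,"tz":0,"ax":0,"ay":0,"az":0},{"fingers":1,"tx":0,"ty":0,"tz":0,"ax":0,"ay":0,"az":0},{"fingers":1,"tx":0,"ty":0,"tz":0,"ax":0,"ay":0,"az":0}])

```text
time_s: 12.02
tcp_pos: [0.5358, 0.172, 0.0429]
ee_rot: [[0.001, -0.894, -0.449], [0.001, -0.449, 0.894], [-1.0, -0.002, 0.0]]
wrist_force: [-0.3, 0.5, 0.3]
gripper_width: 0.706
```

```bash
python3 d.py 0.5353,0.1717,0.042,-153.4
```

```text
t 12.02 tcp [0.5358 0.172  0.0429] yaw -153.35 j [ 34.3  28.7 -21.9   0.  -39.3  -7.7] w 0.706 F [-0.3  0.5  0.3]
0.5353,0.1717,0.042,-153.4 [ 0.0012  0.0007 -0.0001] [0.0003 0.0001 0.0005]
```

Emit:
play_rows(commands=[{"fingers":1,"tx":0,"ty":0,"tz":0,"ax":0,"ay":0,"az":0},{"fingers":1,"tx":0,"ty":0,"tz":0,"ax":0,"ay":0,"az":0},{"fingers":1,"tx":0,"ty":0,"tz":0,"ax":0,"ay":0,"az":0},{"fingers":1,"tx":0,"ty":0,"tz":0,"ax":0,"ay":0,"az":0},{"fingers":1,"tx":0,"ty":0,"tz":0,"ax":0,"ay":0,"az":0}])

```text
time_s: 12.43
tcp_pos: [0.5353, 0.1718, 0.0421]
ee_rot: [[-0.0, -0.894, -0.448], [-0.0, -0.448, 0.894], [-1.0, 0.0, -0.0]]
wrist_force: [-0.3, 0.7, -0.1]
gripper_width: 0.328
```

Emit:
play_rows(commands=[{"fingers":1,"tx":0,"ty":0,"tz":0,"ax":0,"ay":0,"az":0},{"fingers":1,"tx":0,"ty":0,"tz":0,"ax":0,"ay":0,"az":0},{"fingers":1,"tx":0,"ty":0,"tz":0,"ax":0,"ay":0,"az":0},{"fingers":1,"tx":0,"ty":0,"tz":0,"ax":0,"ay":0,"az":0},{"fingers":1,"tx":0,"ty":0,"tz":0,"ax":0,"ay":0,"az":0}])

```text
time_s: 12.85
tcp_pos: [0.5353, 0.1717, 0.0421]
ee_rot: [[-0.0, -0.894, -0.449], [-0.0, -0.449, 0.894], [-1.0, 0.0, -0.0]]
wrist_force: [-0.9, 0.4, 0.6]
gripper_width: 0.229
```

Emit:
play_rows(commands=[{"fingers":1,"tx":-0.02,"ty":0,"tz":0,"ax":0,"ay":0,"az":0},{"fingers":1,"tx":-0.05,"ty":0,"tz":0,"ax":0,"ay":0,"az":0},{"fingers":1,"tx":-0.08,"ty":0,"tz":0,"ax":0,"ay":0,"az":0},{"fingers":1,"tx":-0.1,"ty":0,"tz":0,"ax":0,"ay":0,"az":0},{"fingers":1,"tx":-0.1,"ty":0,"tz":0,"ax":0,"ay":0,"az":0}])

```text
time_s: 13.27
tcp_pos: [0.5375, 0.1729, 0.1207]
ee_rot: [[0.007, -0.893, -0.449], [0.003, -0.449, 0.893], [-1.0, -0.008, 0.0]]
wrist_force: [0.7, -0.1, -0.1]
gripper_width: 0.236
```

```bash
python3 d.py 0.4671,-0.1841,0.117,109.1
```

```text
t 13.27 tcp [0.5375 0.1729 0.1207] yaw -153.3 j [ 34.3  22.7 -17.7   0.1 -49.1  -7.7] w 0.236 F [ 0.7 -0.1 -0.1]
0.4671,-0.1841,0.117,109.1 [ 0.0026  0.2977 -0.3831] [0.5422 0.0021 0.0018]
```

Emit:
play_rows(commands=[{"fingers":1,"tx":0,"ty":0.015,"tz":-0.018,"ax":0.025,"ay":0,"az":0},{"fingers":1,"tx":0,"ty":0.045,"tz":-0.055,"ax":0.06,"ay":0,"az":0},{"fingers":1,"tx":0,"ty":0.075,"tz":-0.092,"ax":0.1,"ay":0,"az":0},{"fingers":1,"tx":0,"ty":0.1,"tz":-0.129,"ax":0.138,"ay":0,"az":0},{"fingers":1,"tx":0,"ty":0.125,"tz":-0.165,"ax":0.176,"ay":0,"az":0}])

```text
time_s: 13.68
tcp_pos: [0.5059, 0.0177, 0.1162]
ee_rot: [[-0.002, -0.996, 0.093], [-0.0, 0.093, 0.996], [-1.0, 0.001, -0.0]]
wrist_force: [0.7, -0.8, 0.1]
gripper_width: 0.239
```

```bash
python3 d.py 0.4671,-0.1841,0.117,109.1
```

```text
t 13.68 tcp [0.5059 0.0177 0.1162] yaw 174.65 j [ 20.4  18.3 -25.7  -0.  -46.1 -25.7] w 0.239 F [ 0.7 -0.8  0.1]
0.4671,-0.1841,0.117,109.1 [-0.001   0.0264 -0.2727] [ 3.642e-01 -4.000e-04 -3.000e-04]
```

Emit:
play_rows(commands=[{"fingers":1,"tx":0,"ty":0.005,"tz":-0.045,"ax":0.039,"ay":0,"az":0},{"fingers":1,"tx":0,"ty":0.01,"tz":-0.09,"ax":0.078,"ay":0,"az":0},{"fingers":1,"tx":0,"ty":0.015,"tz":-0.13,"ax":0.117,"ay":0,"az":0},{"fingers":1,"tx":0,"ty":0.018,"tz":-0.165,"ax":0.156,"ay":0,"az":0},{"fingers":1,"tx":0,"ty":0.02,"tz":-0.2,"ax":0.195,"ay":0,"az":0}])

```text
time_s: 14.1
tcp_pos: [0.4777, -0.1304, 0.1162]
ee_rot: [[-0.002, -0.76, 0.65], [0.0, 0.65, 0.76], [-1.0, 0.001, -0.001]]
wrist_force: [-0.2, 0.0, -0.4]
gripper_width: 0.237
```

```bash
python3 d.py 0.4671,-0.1841,0.117,109.1
```

```text
t 14.1 tcp [ 0.4777 -0.1304  0.1162] yaw 139.48 j [  3.5  17.4 -27.2  -0.  -45.5 -44. ] w 0.237 F [-0.2  0.  -0.4]
0.4671,-0.1841,0.117,109.1 [-0.0011 -0.0358 -0.0636] [ 0.1688 -0.0004 -0.0004]
```

Emit:
play_rows(commands=[{"fingers":1,"tx":0,"ty":-0.012,"tz":-0.025,"ax":0.039,"ay":0,"az":0},{"fingers":1,"tx":0,"ty":-0.022,"tz":-0.042,"ax":0.078,"ay":0,"az":0},{"fingers":1,"tx":0,"ty":-0.03,"tz":-0.055,"ax":0.117,"ay":0,"az":0},{"fingers":1,"tx":0,"ty":-0.0358,"tz":-0.0636,"ax":0.15,"ay":0,"az":0},{"fingers":1,"tx":0,"ty":-0.0358,"tz":-0.0636,"ax":0.1688,"ay":0,"az":0}])

```text
time_s: 14.52
tcp_pos: [0.4678, -0.184, 0.116]
ee_rot: [[-0.002, -0.327, 0.945], [0.0, 0.945, 0.327], [-1.0, 0.001, -0.002]]
wrist_force: [-0.3, -0.2, -0.3]
gripper_width: 0.234
```

Emit:
play_rows(commands=[{"fingers":1,"tx":0.0,"ty":0,"tz":0,"ax":0,"ay":0,"az":0},{"fingers":1,"tx":0.0,"ty":0,"tz":0,"ax":0,"ay":0,"az":0},{"fingers":1,"tx":0.0,"ty":0,"tz":0,"ax":0,"ay":0,"az":0},{"fingers":1,"tx":0.0,"ty":0,"tz":0,"ax":0,"ay":0,"az":0}])

```text
time_s: 14.85
tcp_pos: [0.4687, -0.1825, 0.1168]
ee_rot: [[-0.0, -0.335, 0.942], [0.0, 0.942, 0.335], [-1.0, 0.0, -0.0]]
wrist_force: [-0.4, -0.1, -0.5]
gripper_width: 0.231
```

```bash
python3 d.py 0.4671,-0.1841,0.057,109.1
```

```text
t 14.85 tcp [ 0.4687 -0.1825  0.1168] yaw 109.56 j [ -2.7  18.  -26.2  -0.  -45.9 -67.7] w 0.231 F [-0.4 -0.1 -0.5]
0.4671,-0.1841,0.057,109.1 [ 0.0798 -0.0014 -0.0027] [ 0.0026 -0.0001 -0.0001]
```

Emit:
play_rows(commands=[{"fingers":1,"tx":0.025,"ty":-0.0012,"tz":-0.0025,"ax":0.0025,"ay":0,"az":0},{"fingers":1,"tx":0.05,"ty":-0.0012,"tz":-0.0025,"ax":0.0025,"ay":0,"az":0},{"fingers":1,"tx":0.07,"ty":-0.0012,"tz":-0.0025,"ax":0.0025,"ay":0,"az":0},{"fingers":1,"tx":0.08,"ty":-0.0012,"tz":-0.0025,"ax":0.0025,"ay":0,"az":0},{"fingers":1,"tx":0.08,"ty":-0.0012,"tz":-0.0025,"ax":0.0025,"ay":0,"az":0}])

```text
time_s: 15.27
tcp_pos: [0.4662, -0.1839, 0.0555]
ee_rot: [[-0.004, -0.327, 0.945], [0.0, 0.945, 0.327], [-1.0, 0.002, -0.003]]
wrist_force: [-0.5, -0.3, -0.4]
gripper_width: 0.234
```

Emit:
play_rows(commands=[{"fingers":1,"tx":0.005,"ty":0,"tz":0,"ax":0,"ay":0,"az":0},{"fingers":1,"tx":0.01,"ty":0,"tz":0,"ax":0,"ay":0,"az":0},{"fingers":1,"tx":0.013,"ty":0,"tz":0,"ax":0,"ay":0,"az":0},{"fingers":1,"tx":0.016,"ty":0,"tz":0,"ax":0,"ay":0,"az":0},{"fingers":1,"tx":0.017,"ty":0,"tz":0,"ax":0,"ay":0,"az":0}])

```text
time_s: 15.68
tcp_pos: [0.4674, -0.1842, 0.0444]
ee_rot: [[0.0, -0.326, 0.945], [-0.0, 0.945, 0.326], [-1.0, -0.0, 0.0]]
wrist_force: [-1.0, 0.0, 0.1]
gripper_width: 0.236
```

Emit:
play_rows(commands=[{"fingers":1,"tx":0,"ty":0,"tz":0,"ax":0,"ay":0,"az":0},{"fingers":1,"tx":0,"ty":0,"tz":0,"ax":0,"ay":0,"az":0},{"fingers":1,"tx":0,"ty":0,"tz":0,"ax":0,"ay":0,"az":0},{"fingers":1,"tx":0,"ty":0,"tz":0,"ax":0,"ay":0,"az":0},{"fingers":1,"tx":0,"ty":0,"tz":0,"ax":0,"ay":0,"az":0}])

```text
time_s: 16.1
tcp_pos: [0.4674, -0.1843, 0.0445]
ee_rot: [[0.0, -0.326, 0.945], [-0.0, 0.945, 0.326], [-1.0, -0.0, 0.0]]
wrist_force: [1.0, -0.8, -1.0]
gripper_width: 0.234
```

```bash
python3 d.py 0.4671,-0.1841,0.0412,109.1
```

```text
t 16.1 tcp [ 0.4674 -0.1843  0.0445] yaw 109.04 j [ -3.   24.2 -30.4   0.  -35.4 -68. ] w 0.234 F [ 1.  -0.8 -1. ]
0.4671,-0.1841,0.0412,109.1 [ 0.0043  0.0003 -0.0003] [-0.0004  0.0001  0.    ]
```

Emit:
play_rows(commands=[{"fingers":1,"tx":0.002,"ty":0,"tz":0,"ax":0,"ay":0,"az":0},{"fingers":1,"tx":0.0044,"ty":0,"tz":0,"ax":0,"ay":0,"az":0},{"fingers":1,"tx":0.0044,"ty":0,"tz":0,"ax":0,"ay":0,"az":0},{"fingers":1,"tx":0.0044,"ty":0,"tz":0,"ax":0,"ay":0,"az":0},{"fingers":1,"tx":0.0044,"ty":0,"tz":0,"ax":0,"ay":0,"az":0}])

```text
time_s: 16.52
tcp_pos: [0.4674, -0.1842, 0.041]
ee_rot: [[0.0, -0.326, 0.945], [-0.0, 0.945, 0.326], [-1.0, -0.0, 0.0]]
wrist_force: [-0.2, 0.3, 0.1]
gripper_width: 0.236
```

Emit:
play_rows(commands=[{"fingers":-1,"tx":0,"ty":0,"tz":0,"ax":0,"ay":0,"az":0},{"fingers":-1,"tx":0,"ty":0,"tz":0,"ax":0,"ay":0,"az":0},{"fingers":-1,"tx":0,"ty":0,"tz":0,"ax":0,"ay":0,"az":0},{"fingers":-1,"tx":0,"ty":0,"tz":0,"ax":0,"ay":0,"az":0},{"fingers":-1,"tx":0,"ty":0,"tz":0,"ax":0,"ay":0,"az":0}])

```text
time_s: 16.93
tcp_pos: [0.4672, -0.1842, 0.041]
ee_rot: [[-0.0, -0.326, 0.945], [0.0, 0.945, 0.326], [-1.0, 0.0, -0.0]]
wrist_force: [-0.0, -0.4, -0.4]
gripper_width: 0.527
```

Emit:
play_rows(commands=[{"fingers":-1,"tx":0,"ty":0,"tz":0,"ax":0,"ay":0,"az":0},{"fingers":-1,"tx":-0.02,"ty":0,"tz":0,"ax":0,"ay":0,"az":0},{"fingers":-1,"tx":-0.05,"ty":0,"tz":0,"ax":0,"ay":0,"az":0},{"fingers":-1,"tx":-0.08,"ty":0,"tz":0,"ax":0,"ay":0,"az":0},{"fingers":-1,"tx":-0.1,"ty":0,"tz":0,"ax":0,"ay":0,"az":0}])

```text
time_s: 17.35
tcp_pos: [0.4679, -0.1844, 0.1179]
ee_rot: [[0.002, -0.327, 0.945], [-0.0, 0.945, 0.327], [-1.0, -0.001, 0.002]]
wrist_force: [0.5, 0.3, -0.5]
gripper_width: 0.909
```

```bash
python3 d.py 0.5559,0.1305,0.117,-153.4; python3 - <<'E'
from h import *
p=viewer.capture('scene'); cv2.imwrite('pics/s5.png',cv2.resize(p['image'][100:320,200:440,::-1],(655,600),interpolation=cv2.INTER_CUBIC))
E
```

```text
t 17.35 tcp [ 0.4679 -0.1844  0.1179] yaw 109.06 j [ -3.   17.8 -26.2   0.  -45.9 -68. ] w 0.909 F [ 0.5  0.3 -0.5]
0.5559,0.1305,0.117,-153.4 [0.0013 0.3585 0.2479] [-5.419e-01  1.000e-04  8.000e-04]
```

View pics/s5.png

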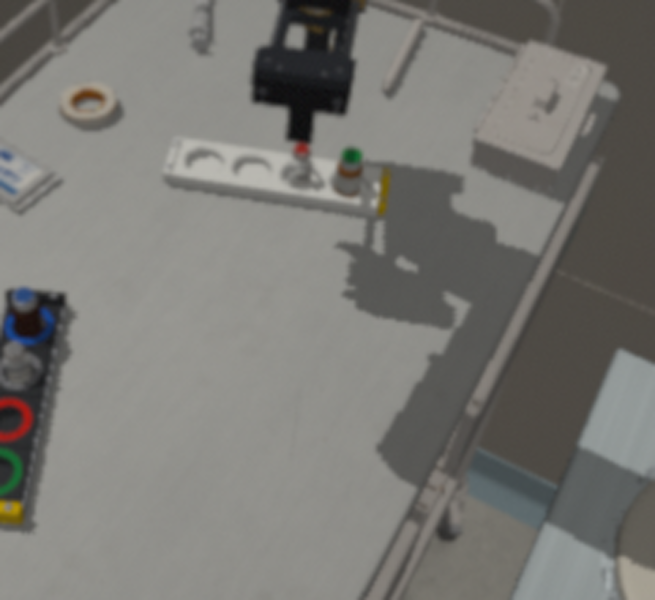

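Green is at ~(350,175) and red at ~(300,170), both standing in wells 1 and 2. Next: grey.

Emit:
play_rows(commands=[{"fingers":-1,"tx":0,"ty":0.3585,"tz":0.248,"ax":-0.542,"ay":0,"az":0},{"fingers":-1,"tx":0,"ty":0.3585,"tz":0.248,"ax":-0.542,"ay":0,"az":0},{"fingers":-1,"tx":0,"ty":0.3585,"tz":0.248,"ax":-0.542,"ay":0,"az":0},{"fingers":-1,"tx":0,"ty":0.3585,"tz":0.248,"ax":-0.542,"ay":0,"az":0},{"fingers":-1,"tx":0,"ty":0.3585,"tz":0.248,"ax":-0.542,"ay":0,"az":0}])

```text
time_s: 17.82
tcp_pos: [0.5234, 0.0182, 0.1159]
ee_rot: [[-0.0, -0.821, 0.571], [0.0, 0.571, 0.821], [-1.0, 0.0, -0.0]]
wrist_force: [0.3, -0.2, 0.0]
gripper_width: 1.001
```

```bash
python3 d.py 0.5559,0.1305,0.117,-153.4
```

```text
t 17.82 tcp [0.5234 0.0182 0.1159] yaw 145.18 j [ 19.8  19.8 -23.4  -0.  -46.8 -54.6] w 1.001 F [ 0.3 -0.2  0. ]
0.5559,0.1305,0.117,-153.4 [-0.0015  0.0499  0.1477] [-0.3412 -0.     -0.    ]
```

Emit:
play_rows(commands=[{"fingers":-1,"tx":0,"ty":0.048,"tz":0.143,"ax":-0.3412,"ay":0,"az":0},{"fingers":-1,"tx":0,"ty":0.048,"tz":0.143,"ax":-0.3412,"ay":0,"az":0},{"fingers":-1,"tx":0,"ty":0.048,"tz":0.143,"ax":-0.3412,"ay":0,"az":0},{"fingers":-1,"tx":0,"ty":0.048,"tz":0.143,"ax":-0.3412,"ay":0,"az":0},{"fingers":-1,"tx":0,"ty":0.048,"tz":0.143,"ax":-0.3412,"ay":0,"az":0}])

```text
time_s: 18.23
tcp_pos: [0.5559, 0.127, 0.1153]
ee_rot: [[-0.001, -1.0, -0.021], [-0.0, -0.021, 1.0], [-1.0, 0.001, -0.0]]
wrist_force: [0.8, 0.0, 0.3]
gripper_width: 0.997
```

```bash
python3 d.py 0.5559,0.1305,0.117,-153.4
```

```text
t 18.23 tcp [0.5559 0.127  0.1153] yaw -178.82 j [ 29.1  23.8 -16.9  -0.  -49.4 -27.9] w 0.997 F [0.8 0.  0.3]
0.5559,0.1305,0.117,-153.4 [-0.0023 -0.      0.0047] [-0.1412  0.     -0.0002]
```

Emit:
play_rows(commands=[{"fingers":-1,"tx":0,"ty":0,"tz":0.0047,"ax":-0.137,"ay":0,"az":0},{"fingers":-1,"tx":0,"ty":0,"tz":0.0047,"ax":-0.137,"ay":0,"az":0},{"fingers":-1,"tx":0,"ty":0,"tz":0.0047,"ax":-0.137,"ay":0,"az":0},{"fingers":-1,"tx":0,"ty":0,"tz":0.0047,"ax":-0.137,"ay":0,"az":0},{"fingers":-1,"tx":0,"ty":0,"tz":0.0047,"ax":-0.137,"ay":0,"az":0}])

```text
time_s: 18.65
tcp_pos: [0.5555, 0.1283, 0.1156]
ee_rot: [[-0.001, -0.904, -0.428], [-0.0, -0.428, 0.904], [-1.0, 0.001, 0.0]]
wrist_force: [-0.6, 0.2, -0.4]
gripper_width: 1.0
```

Emit:
play_rows(commands=[{"fingers":-1,"tx":0,"ty":0,"tz":0,"ax":0,"ay":0,"az":0},{"fingers":-1,"tx":0,"ty":0,"tz":0,"ax":0,"ay":0,"az":0},{"fingers":-1,"tx":0,"ty":0,"tz":0,"ax":0,"ay":0,"az":0},{"fingers":-1,"tx":0,"ty":0,"tz":0,"ax":0,"ay":0,"az":0}])

```text
time_s: 18.98
tcp_pos: [0.5557, 0.1283, 0.116]
ee_rot: [[-0.0, -0.904, -0.427], [-0.0, -0.427, 0.904], [-1.0, 0.0, 0.0]]
wrist_force: [-0.5, -0.3, 0.6]
gripper_width: 1.004
```

```bash
python3 d.py 0.5559,0.1305,0.0415,-153.4
```

```text
t 18.98 tcp [0.5557 0.1283 0.116 ] yaw -154.72 j [ 29.3  23.7 -16.9  -0.  -49.4  -4. ] w 1.004 F [-0.5 -0.3  0.6]
0.5559,0.1305,0.0415,-153.4 [ 0.0993 -0.0015  0.0026] [-0.0074  0.     -0.    ]
```

Emit:
play_rows(commands=[{"fingers":-1,"tx":0.03,"ty":-0.0015,"tz":0.0026,"ax":-0.0074,"ay":0,"az":0},{"fingers":-1,"tx":0.06,"ty":-0.0015,"tz":0.0026,"ax":-0.0074,"ay":0,"az":0},{"fingers":-1,"tx":0.08,"ty":-0.0015,"tz":0.0026,"ax":-0.0074,"ay":0,"az":0},{"fingers":-1,"tx":0.095,"ty":-0.0015,"tz":0.0026,"ax":-0.0074,"ay":0,"az":0},{"fingers":-1,"tx":0.0993,"ty":-0.0015,"tz":0.0026,"ax":-0.0074,"ay":0,"az":0}])

```text
time_s: 19.4
tcp_pos: [0.5549, 0.13, 0.0396]
ee_rot: [[-0.003, -0.894, -0.448], [-0.002, -0.448, 0.894], [-1.0, 0.004, 0.0]]
wrist_force: [0.9, -0.1, -0.8]
gripper_width: 1.001
```

Emit:
play_rows(commands=[{"fingers":1,"tx":0,"ty":0,"tz":0,"ax":0,"ay":0,"az":0},{"fingers":1,"tx":0,"ty":0,"tz":0,"ax":0,"ay":0,"az":0},{"fingers":1,"tx":0,"ty":0,"tz":0,"ax":0,"ay":0,"az":0},{"fingers":1,"tx":0,"ty":0,"tz":0,"ax":0,"ay":0,"az":0},{"fingers":1,"tx":0,"ty":0,"tz":0,"ax":0,"ay":0,"az":0}])

```text
time_s: 19.82
tcp_pos: [0.5564, 0.1308, 0.0424]
ee_rot: [[0.002, -0.894, -0.449], [0.001, -0.449, 0.894], [-1.0, -0.002, 0.0]]
wrist_force: [-0.3, 1.1, -0.4]
gripper_width: 0.706
```

Emit:
play_rows(commands=[{"fingers":1,"tx":0,"ty":0,"tz":0,"ax":0,"ay":0,"az":0},{"fingers":1,"tx":0,"ty":0,"tz":0,"ax":0,"ay":0,"az":0},{"fingers":1,"tx":0,"ty":0,"tz":0,"ax":0,"ay":0,"az":0},{"fingers":1,"tx":0,"ty":0,"tz":0,"ax":0,"ay":0,"az":0},{"fingers":1,"tx":0,"ty":0,"tz":0,"ax":0,"ay":0,"az":0}])

```text
time_s: 20.23
tcp_pos: [0.5559, 0.1306, 0.0416]
ee_rot: [[-0.0, -0.894, -0.448], [-0.0, -0.448, 0.894], [-1.0, 0.0, -0.0]]
wrist_force: [-0.3, -0.1, -0.0]
gripper_width: 0.326
```

Emit:
play_rows(commands=[{"fingers":1,"tx":0,"ty":0,"tz":0,"ax":0,"ay":0,"az":0},{"fingers":1,"tx":0,"ty":0,"tz":0,"ax":0,"ay":0,"az":0},{"fingers":1,"tx":0,"ty":0,"tz":0,"ax":0,"ay":0,"az":0},{"fingers":1,"tx":0,"ty":0,"tz":0,"ax":0,"ay":0,"az":0},{"fingers":1,"tx":0,"ty":0,"tz":0,"ax":0,"ay":0,"az":0}])

```text
time_s: 20.65
tcp_pos: [0.5559, 0.1305, 0.0415]
ee_rot: [[-0.0, -0.894, -0.448], [-0.0, -0.448, 0.894], [-1.0, 0.0, -0.0]]
wrist_force: [-0.3, 0.0, -0.8]
gripper_width: 0.22
```

```bash
python3 d.py 0.5559,0.1305,0.0415,-153.4
```

```text
t 20.65 tcp [0.5559 0.1305 0.0415] yaw -153.35 j [ 29.5  29.4 -20.7   0.  -39.9  -2.8] w 0.22 F [-0.3  0.  -0.8]
0.5559,0.1305,0.0415,-153.4 [ 0.     -0.     -0.0001] [ 0.0003 -0.     -0.    ]
```

Gripped at 0.22 (19 mm); grasp height 0.0415, so place at about 0.0405.

Emit:
play_rows(commands=[{"fingers":1,"tx":-0.02,"ty":0,"tz":0,"ax":0,"ay":0,"az":0},{"fingers":1,"tx":-0.05,"ty":0,"tz":0,"ax":0,"ay":0,"az":0},{"fingers":1,"tx":-0.08,"ty":0,"tz":0,"ax":0,"ay":0,"az":0},{"fingers":1,"tx":-0.1,"ty":0,"tz":0,"ax":0,"ay":0,"az":0},{"fingers":1,"tx":-0.1,"ty":0,"tz":0,"ax":0,"ay":0,"az":0}])

```text
time_s: 21.07
tcp_pos: [0.5581, 0.1315, 0.1202]
ee_rot: [[0.007, -0.893, -0.449], [0.003, -0.449, 0.893], [-1.0, -0.008, -0.001]]
wrist_force: [0.2, 0.0, 0.1]
gripper_width: 0.218
```

```bash
python3 d.py 0.5105,-0.1691,0.117,109.1
```

```text
t 21.07 tcp [0.5581 0.1315 0.1202] yaw -153.31 j [ 29.5  23.5 -16.5   0.1 -49.6  -2.8] w 0.218 F [0.2 0.  0.1]
0.5105,-0.1691,0.117,109.1 [ 0.0027  0.2368 -0.3295] [0.5422 0.0019 0.002 ]
```

Emit:
play_rows(commands=[{"fingers":1,"tx":0,"ty":0.012,"tz":-0.017,"ax":0.025,"ay":0,"az":0},{"fingers":1,"tx":0,"ty":0.035,"tz":-0.048,"ax":0.06,"ay":0,"az":0},{"fingers":1,"tx":0,"ty":0.058,"tz":-0.08,"ax":0.1,"ay":0,"az":0},{"fingers":1,"tx":0,"ty":0.08,"tz":-0.111,"ax":0.138,"ay":0,"az":0},{"fingers":1,"tx":0,"ty":0.1,"tz":-0.139,"ax":0.176,"ay":0,"az":0}])

```text
time_s: 21.48
tcp_pos: [0.5345, 0.0023, 0.1155]
ee_rot: [[-0.002, -0.996, 0.094], [-0.0, 0.094, 0.996], [-1.0, 0.002, -0.0]]
wrist_force: [0.6, 0.3, -0.1]
gripper_width: 0.215
```

```bash
python3 d.py 0.5105,-0.1691,0.117,109.1
```

```text
t 21.48 tcp [0.5345 0.0023 0.1155] yaw 174.62 j [ 17.6  20.8 -21.9  -0.  -47.5 -23. ] w 0.215 F [ 0.6  0.3 -0.1]
0.5105,-0.1691,0.117,109.1 [-0.0019  0.0104 -0.2306] [ 0.364  -0.0005 -0.0004]
```

Emit:
play_rows(commands=[{"fingers":1,"tx":0,"ty":0.002,"tz":-0.04,"ax":0.039,"ay":0,"az":0},{"fingers":1,"tx":0,"ty":0.004,"tz":-0.08,"ax":0.078,"ay":0,"az":0},{"fingers":1,"tx":0,"ty":0.006,"tz":-0.115,"ax":0.117,"ay":0,"az":0},{"fingers":1,"tx":0,"ty":0.007,"tz":-0.145,"ax":0.156,"ay":0,"az":0},{"fingers":1,"tx":0,"ty":0.008,"tz":-0.175,"ax":0.195,"ay":0,"az":0}])

```text
time_s: 21.9
tcp_pos: [0.5171, -0.1277, 0.1155]
ee_rot: [[-0.002, -0.76, 0.65], [0.0, 0.65, 0.76], [-1.0, 0.001, -0.001]]
wrist_force: [0.4, -0.2, -0.2]
gripper_width: 0.216
```

```bash
python3 d.py 0.5105,-0.1691,0.117,109.1
```

```text
t 21.9 tcp [ 0.5171 -0.1277  0.1155] yaw 139.48 j [  3.6  20.6 -22.1  -0.  -47.4 -44.1] w 0.216 F [ 0.4 -0.2 -0.2]
0.5105,-0.1691,0.117,109.1 [-0.0019 -0.0291 -0.0477] [ 0.1688 -0.0004 -0.0004]
```

Emit:
play_rows(commands=[{"fingers":1,"tx":0,"ty":-0.01,"tz":-0.018,"ax":0.039,"ay":0,"az":0},{"fingers":1,"tx":0,"ty":-0.018,"tz":-0.032,"ax":0.078,"ay":0,"az":0},{"fingers":1,"tx":0,"ty":-0.025,"tz":-0.042,"ax":0.117,"ay":0,"az":0},{"fingers":1,"tx":0,"ty":-0.0291,"tz":-0.0477,"ax":0.15,"ay":0,"az":0},{"fingers":1,"tx":0,"ty":-0.0291,"tz":-0.0477,"ax":0.1688,"ay":0,"az":0}])

```text
time_s: 22.32
tcp_pos: [0.5109, -0.1688, 0.1154]
ee_rot: [[-0.002, -0.327, 0.945], [0.0, 0.945, 0.327], [-1.0, 0.001, -0.002]]
wrist_force: [0.2, -0.1, -0.5]
gripper_width: 0.217
```

Emit:
play_rows(commands=[{"fingers":1,"tx":0.0,"ty":0,"tz":0,"ax":0,"ay":0,"az":0},{"fingers":1,"tx":0.0,"ty":0,"tz":0,"ax":0,"ay":0,"az":0},{"fingers":1,"tx":0.0,"ty":0,"tz":0,"ax":0,"ay":0,"az":0},{"fingers":1,"tx":0.0,"ty":0,"tz":0,"ax":0,"ay":0,"az":0}])

```text
time_s: 22.65
tcp_pos: [0.5117, -0.1676, 0.1163]
ee_rot: [[-0.0, -0.335, 0.942], [0.0, 0.942, 0.335], [-1.0, 0.0, -0.0]]
wrist_force: [0.5, -0.1, 0.1]
gripper_width: 0.217
```

```bash
python3 d.py 0.5105,-0.1691,0.057,109.1
```

```text
t 22.65 tcp [ 0.5117 -0.1676  0.1163] yaw 109.56 j [ -0.9  21.  -21.3  -0.  -47.7 -69.6] w 0.217 F [ 0.5 -0.1  0.1]
0.5105,-0.1691,0.057,109.1 [ 0.0791 -0.0013 -0.0021] [ 0.0025 -0.0001 -0.0001]
```

Emit:
play_rows(commands=[{"fingers":1,"tx":0.025,"ty":-0.0012,"tz":-0.0021,"ax":0.0025,"ay":0,"az":0},{"fingers":1,"tx":0.05,"ty":-0.0012,"tz":-0.0021,"ax":0.0025,"ay":0,"az":0},{"fingers":1,"tx":0.07,"ty":-0.0012,"tz":-0.0021,"ax":0.0025,"ay":0,"az":0},{"fingers":1,"tx":0.08,"ty":-0.0012,"tz":-0.0021,"ax":0.0025,"ay":0,"az":0},{"fingers":1,"tx":0.08,"ty":-0.0012,"tz":-0.0021,"ax":0.0025,"ay":0,"az":0}])

```text
time_s: 23.07
tcp_pos: [0.5094, -0.169, 0.0549]
ee_rot: [[-0.004, -0.327, 0.945], [0.0, 0.945, 0.327], [-1.0, 0.002, -0.004]]
wrist_force: [0.6, -0.2, 0.1]
gripper_width: 0.217
```

Emit:
play_rows(commands=[{"fingers":1,"tx":0.005,"ty":0,"tz":0,"ax":0,"ay":0,"az":0},{"fingers":1,"tx":0.01,"ty":0,"tz":0,"ax":0,"ay":0,"az":0},{"fingers":1,"tx":0.013,"ty":0,"tz":0,"ax":0,"ay":0,"az":0},{"fingers":1,"tx":0.016,"ty":0,"tz":0,"ax":0,"ay":0,"az":0},{"fingers":1,"tx":0.017,"ty":0,"tz":0,"ax":0,"ay":0,"az":0}])

```text
time_s: 23.48
tcp_pos: [0.5106, -0.1692, 0.0438]
ee_rot: [[0.0, -0.326, 0.945], [0.0, 0.945, 0.326], [-1.0, -0.0, 0.0]]
wrist_force: [-0.3, -0.4, -0.6]
gripper_width: 0.217
```

Emit:
play_rows(commands=[{"fingers":1,"tx":0,"ty":0,"tz":0,"ax":0,"ay":0,"az":0},{"fingers":1,"tx":0,"ty":0,"tz":0,"ax":0,"ay":0,"az":0},{"fingers":1,"tx":0,"ty":0,"tz":0,"ax":0,"ay":0,"az":0},{"fingers":1,"tx":0,"ty":0,"tz":0,"ax":0,"ay":0,"az":0},{"fingers":1,"tx":0,"ty":0,"tz":0,"ax":0,"ay":0,"az":0}])

```text
time_s: 23.9
tcp_pos: [0.5107, -0.1693, 0.044]
ee_rot: [[0.0, -0.326, 0.945], [-0.0, 0.945, 0.326], [-1.0, -0.0, 0.0]]
wrist_force: [0.7, -0.2, -1.1]
gripper_width: 0.218
```

```bash
python3 d.py 0.5105,-0.1691,0.0406,109.1
```

```text
t 23.9 tcp [ 0.5107 -0.1693  0.044 ] yaw 109.03 j [ -1.1  26.8 -25.4   0.  -37.8 -69.9] w 0.218 F [ 0.7 -0.2 -1.1]
0.5105,-0.1691,0.0406,109.1 [ 0.0045  0.0003 -0.0002] [-0.0004  0.0001  0.    ]
```

Emit:
play_rows(commands=[{"fingers":1,"tx":0.002,"ty":0,"tz":0,"ax":0,"ay":0,"az":0},{"fingers":1,"tx":0.0045,"ty":0,"tz":0,"ax":0,"ay":0,"az":0},{"fingers":1,"tx":0.0045,"ty":0,"tz":0,"ax":0,"ay":0,"az":0},{"fingers":1,"tx":0.0045,"ty":0,"tz":0,"ax":0,"ay":0,"az":0},{"fingers":1,"tx":0.0045,"ty":0,"tz":0,"ax":0,"ay":0,"az":0}])

```text
time_s: 24.32
tcp_pos: [0.5107, -0.1693, 0.0405]
ee_rot: [[0.0, -0.326, 0.945], [-0.0, 0.945, 0.326], [-1.0, -0.0, 0.0]]
wrist_force: [-0.5, 0.3, 1.6]
gripper_width: 0.22
```

Emit:
play_rows(commands=[{"fingers":-1,"tx":0,"ty":0,"tz":0,"ax":0,"ay":0,"az":0},{"fingers":-1,"tx":0,"ty":0,"tz":0,"ax":0,"ay":0,"az":0},{"fingers":-1,"tx":0,"ty":0,"tz":0,"ax":0,"ay":0,"az":0},{"fingers":-1,"tx":0,"ty":0,"tz":0,"ax":0,"ay":0,"az":0},{"fingers":-1,"tx":0,"ty":0,"tz":0,"ax":0,"ay":0,"az":0}])

```text
time_s: 24.73
tcp_pos: [0.5105, -0.1692, 0.0403]
ee_rot: [[-0.0, -0.326, 0.945], [0.0, 0.945, 0.326], [-1.0, 0.0, -0.0]]
wrist_force: [0.2, 0.1, 0.1]
gripper_width: 0.51
```

Emit:
play_rows(commands=[{"fingers":-1,"tx":0,"ty":0,"tz":0,"ax":0,"ay":0,"az":0},{"fingers":-1,"tx":-0.02,"ty":0,"tz":0,"ax":0,"ay":0,"az":0},{"fingers":-1,"tx":-0.05,"ty":0,"tz":0,"ax":0,"ay":0,"az":0},{"fingers":-1,"tx":-0.08,"ty":0,"tz":0,"ax":0,"ay":0,"az":0},{"fingers":-1,"tx":-0.1,"ty":0,"tz":0,"ax":0,"ay":0,"az":0}])

```text
time_s: 25.15
tcp_pos: [0.5113, -0.1694, 0.1174]
ee_rot: [[0.002, -0.326, 0.945], [-0.0, 0.945, 0.326], [-1.0, -0.001, 0.002]]
wrist_force: [0.3, -0.6, -0.2]
gripper_width: 0.888
```

```bash
python3 d.py 0.5764,0.0894,0.117,-153.4; python3 - <<'E'
from h import *
p=viewer.capture('scene'); cv2.imwrite('pics/s6.png',cv2.resize(p['image'][100:320,200:440,::-1],(655,600),interpolation=cv2.INTER_CUBIC))
E
```

```text
t 25.15 tcp [ 0.5113 -0.1694  0.1174] yaw 109.05 j [ -1.1  20.9 -21.4   0.  -47.6 -69.9] w 0.888 F [ 0.3 -0.6 -0.2]
0.5764,0.0894,0.117,-153.4 [0.0005 0.2978 0.1947] [-5.419e-01  1.000e-04  8.000e-04]
```

View pics/s6.png

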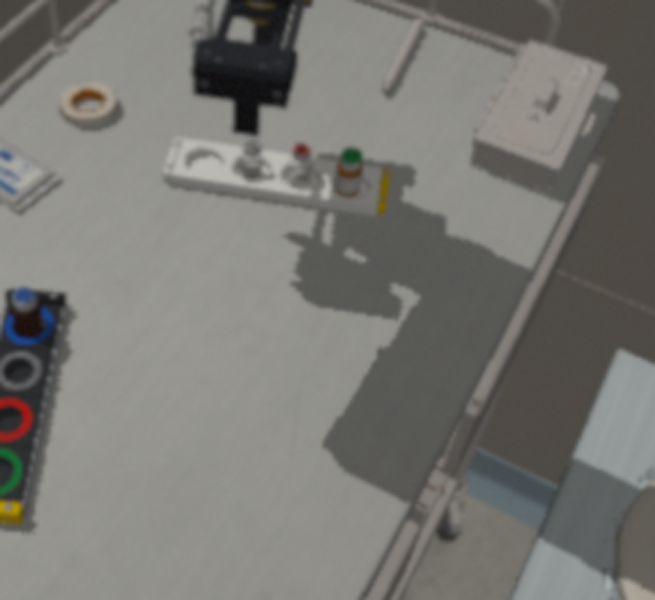

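Grey is in well 3 at ~(252,163); the other two are unchanged. Last: blue.

Emit:
play_rows(commands=[{"fingers":-1,"tx":0,"ty":0.298,"tz":0.1947,"ax":-0.542,"ay":0,"az":0},{"fingers":-1,"tx":0,"ty":0.298,"tz":0.1947,"ax":-0.542,"ay":0,"az":0},{"fingers":-1,"tx":0,"ty":0.298,"tz":0.1947,"ax":-0.542,"ay":0,"az":0},{"fingers":-1,"tx":0,"ty":0.298,"tz":0.1947,"ax":-0.542,"ay":0,"az":0},{"fingers":-1,"tx":0,"ty":0.298,"tz":0.1947,"ax":-0.542,"ay":0,"az":0}])

```text
time_s: 25.62
tcp_pos: [0.5613, 0.0346, 0.1151]
ee_rot: [[-0.0, -0.821, 0.571], [-0.0, 0.571, 0.821], [-1.0, 0.0, -0.0]]
wrist_force: [1.2, -0.9, 0.2]
gripper_width: 0.998
```

```bash
python3 d.py 0.5764,0.0894,0.117,-153.4
```

```text
t 25.62 tcp [0.5613 0.0346 0.1151] yaw 145.17 j [ 20.   23.1 -18.   -0.  -48.9 -54.8] w 0.998 F [ 1.2 -0.9  0.2]
0.5764,0.0894,0.117,-153.4 [-0.0025  0.0253  0.0715] [-3.413e-01 -0.000e+00 -1.000e-04]
```

Emit:
play_rows(commands=[{"fingers":-1,"tx":-0.002,"ty":0.0235,"tz":0.067,"ax":-0.338,"ay":0,"az":0},{"fingers":-1,"tx":-0.002,"ty":0.0235,"tz":0.067,"ax":-0.338,"ay":0,"az":0},{"fingers":-1,"tx":-0.002,"ty":0.0235,"tz":0.067,"ax":-0.338,"ay":0,"az":0},{"fingers":-1,"tx":-0.002,"ty":0.0235,"tz":0.067,"ax":-0.338,"ay":0,"az":0},{"fingers":-1,"tx":-0.002,"ty":0.0235,"tz":0.067,"ax":-0.338,"ay":0,"az":0}])

```text
time_s: 26.03
tcp_pos: [0.5756, 0.0847, 0.1161]
ee_rot: [[-0.001, -1.0, -0.019], [-0.0, -0.019, 1.0], [-1.0, 0.001, -0.0]]
wrist_force: [-0.0, 0.0, -0.1]
gripper_width: 1.002
```

```bash
python3 d.py 0.5764,0.0894,0.117,-153.4
```

```text
t 26.03 tcp [0.5756 0.0847 0.1161] yaw -178.93 j [ 24.3  24.7 -15.2  -0.  -50.2 -23.2] w 1.002 F [-0.   0.  -0.1]
0.5764,0.0894,0.117,-153.4 [-0.0011 -0.0011  0.0063] [-0.1419  0.     -0.0004]
```

Emit:
play_rows(commands=[{"fingers":-1,"tx":-0.001,"ty":-0.001,"tz":0.0063,"ax":-0.135,"ay":0,"az":0},{"fingers":-1,"tx":-0.001,"ty":-0.001,"tz":0.0063,"ax":-0.135,"ay":0,"az":0},{"fingers":-1,"tx":-0.001,"ty":-0.001,"tz":0.0063,"ax":-0.135,"ay":0,"az":0},{"fingers":-1,"tx":-0.001,"ty":-0.001,"tz":0.0063,"ax":-0.135,"ay":0,"az":0},{"fingers":-1,"tx":-0.001,"ty":-0.001,"tz":0.0063,"ax":-0.135,"ay":0,"az":0}])

```text
time_s: 26.45
tcp_pos: [0.5764, 0.0887, 0.1171]
ee_rot: [[-0.001, -0.906, -0.423], [-0.0, -0.423, 0.906], [-1.0, 0.001, 0.0]]
wrist_force: [-0.5, 0.4, -0.5]
gripper_width: 0.998
```

Emit:
play_rows(commands=[{"fingers":-1,"tx":0,"ty":0,"tz":0,"ax":0,"ay":0,"az":0},{"fingers":-1,"tx":0,"ty":0,"tz":0,"ax":0,"ay":0,"az":0},{"fingers":-1,"tx":0,"ty":0,"tz":0,"ax":0,"ay":0,"az":0},{"fingers":-1,"tx":0,"ty":0,"tz":0,"ax":0,"ay":0,"az":0}])

```text
time_s: 26.78
tcp_pos: [0.5766, 0.0887, 0.1176]
ee_rot: [[-0.0, -0.907, -0.421], [-0.0, -0.421, 0.907], [-1.0, 0.0, 0.0]]
wrist_force: [0.5, 0.4, -0.3]
gripper_width: 1.001
```

```bash
python3 d.py 0.5764,0.0894,0.043,-153.4
```

```text
t 26.78 tcp [0.5766 0.0887 0.1176] yaw -155.08 j [ 24.6  24.7 -14.9  -0.  -50.4   0.3] w 1.001 F [ 0.5  0.4 -0.3]
0.5764,0.0894,0.043,-153.4 [ 0.0995 -0.0002  0.001 ] [-0.0094  0.     -0.    ]
```

Emit:
play_rows(commands=[{"fingers":-1,"tx":0.03,"ty":0,"tz":0.001,"ax":-0.0094,"ay":0,"az":0},{"fingers":-1,"tx":0.06,"ty":0,"tz":0.001,"ax":-0.0094,"ay":0,"az":0},{"fingers":-1,"tx":0.08,"ty":0,"tz":0.001,"ax":-0.0094,"ay":0,"az":0},{"fingers":-1,"tx":0.095,"ty":0,"tz":0.001,"ax":-0.0094,"ay":0,"az":0},{"fingers":-1,"tx":0.0995,"ty":0,"tz":0.001,"ax":-0.0094,"ay":0,"az":0}])

```text
time_s: 27.2
tcp_pos: [0.5753, 0.089, 0.0411]
ee_rot: [[-0.003, -0.894, -0.448], [-0.001, -0.448, 0.894], [-1.0, 0.003, 0.0]]
wrist_force: [-0.0, 0.1, -0.6]
gripper_width: 1.0
```

Emit:
play_rows(commands=[{"fingers":1,"tx":0,"ty":0,"tz":0,"ax":0,"ay":0,"az":0},{"fingers":1,"tx":0,"ty":0,"tz":0,"ax":0,"ay":0,"az":0},{"fingers":1,"tx":0,"ty":0,"tz":0,"ax":0,"ay":0,"az":0},{"fingers":1,"tx":0,"ty":0,"tz":0,"ax":0,"ay":0,"az":0},{"fingers":1,"tx":0,"ty":0,"tz":0,"ax":0,"ay":0,"az":0}])

```text
time_s: 27.62
tcp_pos: [0.5768, 0.0896, 0.044]
ee_rot: [[0.002, -0.894, -0.448], [0.001, -0.448, 0.894], [-1.0, -0.002, -0.0]]
wrist_force: [1.1, -0.0, -0.4]
gripper_width: 0.705
```

Emit:
play_rows(commands=[{"fingers":1,"tx":0,"ty":0,"tz":0,"ax":0,"ay":0,"az":0},{"fingers":1,"tx":0,"ty":0,"tz":0,"ax":0,"ay":0,"az":0},{"fingers":1,"tx":0,"ty":0,"tz":0,"ax":0,"ay":0,"az":0},{"fingers":1,"tx":0,"ty":0,"tz":0,"ax":0,"ay":0,"az":0},{"fingers":1,"tx":0,"ty":0,"tz":0,"ax":0,"ay":0,"az":0}])

```text
time_s: 28.03
tcp_pos: [0.5763, 0.0894, 0.0431]
ee_rot: [[-0.0, -0.894, -0.448], [-0.0, -0.448, 0.894], [-1.0, 0.0, -0.0]]
wrist_force: [-0.1, 0.5, -0.2]
gripper_width: 0.324
```

Emit:
play_rows(commands=[{"fingers":1,"tx":0,"ty":0,"tz":0,"ax":0,"ay":0,"az":0},{"fingers":1,"tx":0,"ty":0,"tz":0,"ax":0,"ay":0,"az":0},{"fingers":1,"tx":0,"ty":0,"tz":0,"ax":0,"ay":0,"az":0},{"fingers":1,"tx":0,"ty":0,"tz":0,"ax":0,"ay":0,"az":0},{"fingers":1,"tx":0,"ty":0,"tz":0,"ax":0,"ay":0,"az":0}])

```text
time_s: 28.45
tcp_pos: [0.5763, 0.0894, 0.043]
ee_rot: [[-0.0, -0.894, -0.448], [-0.0, -0.448, 0.894], [-1.0, 0.0, -0.0]]
wrist_force: [0.4, 0.3, 0.4]
gripper_width: 0.27
```

```bash
python3 d.py 0.5764,0.0894,0.043,-153.4
```

```text
t 28.45 tcp [0.5763 0.0894 0.043 ] yaw -153.35 j [ 24.7  30.2 -18.8   0.  -41.    1.9] w 0.27 F [0.4 0.3 0.4]
0.5764,0.0894,0.043,-153.4 [ 0.0001 -0.0001 -0.0001] [ 0.0003 -0.     -0.    ]
```

Gripped at 0.27; grasp height 0.0430, so place at 0.0420.

Emit:
play_rows(commands=[{"fingers":1,"tx":-0.02,"ty":0,"tz":0,"ax":0,"ay":0,"az":0},{"fingers":1,"tx":-0.05,"ty":0,"tz":0,"ax":0,"ay":0,"az":0},{"fingers":1,"tx":-0.08,"ty":0,"tz":0,"ax":0,"ay":0,"az":0},{"fingers":1,"tx":-0.1,"ty":0,"tz":0,"ax":0,"ay":0,"az":0},{"fingers":1,"tx":-0.1,"ty":0,"tz":0,"ax":0,"ay":0,"az":0}])

```text
time_s: 28.87
tcp_pos: [0.5785, 0.0902, 0.1218]
ee_rot: [[0.007, -0.893, -0.449], [0.002, -0.449, 0.893], [-1.0, -0.007, -0.001]]
wrist_force: [1.3, 0.7, -0.3]
gripper_width: 0.27
```

```bash
python3 d.py 0.554,-0.154,0.117,109.1
```

```text
t 28.87 tcp [0.5785 0.0902 0.1218] yaw -153.31 j [ 24.7  24.4 -14.7   0.1 -50.5   1.9] w 0.27 F [ 1.3  0.7 -0.3]
0.554,-0.154,0.117,109.1 [ 0.0054  0.1755 -0.2761] [0.5422 0.0017 0.0021]
```

Emit:
play_rows(commands=[{"fingers":1,"tx":0,"ty":0.009,"tz":-0.014,"ax":0.025,"ay":0,"az":0},{"fingers":1,"tx":0,"ty":0.025,"tz":-0.039,"ax":0.06,"ay":0,"az":0},{"fingers":1,"tx":0,"ty":0.041,"tz":-0.065,"ax":0.1,"ay":0,"az":0},{"fingers":1,"tx":0,"ty":0.057,"tz":-0.09,"ax":0.138,"ay":0,"az":0},{"fingers":1,"tx":0,"ty":0.073,"tz":-0.115,"ax":0.176,"ay":0,"az":0}])

```text
time_s: 29.28
tcp_pos: [0.5653, -0.0131, 0.117]
ee_rot: [[-0.002, -0.996, 0.094], [-0.0, 0.094, 0.996], [-1.0, 0.002, -0.0]]
wrist_force: [0.5, 0.3, 1.4]
gripper_width: 0.27
```

```bash
python3 d.py 0.554,-0.154,0.117,109.1
```

```text
t 29.28 tcp [ 0.5653 -0.0131  0.117 ] yaw 174.63 j [ 15.1  23.3 -17.4  -0.  -49.4 -20.4] w 0.27 F [0.5 0.3 1.4]
0.554,-0.154,0.117,109.1 [-0.     -0.0026 -0.1884] [ 0.3641 -0.0004 -0.0004]
```

Emit:
play_rows(commands=[{"fingers":1,"tx":0,"ty":0,"tz":-0.033,"ax":0.039,"ay":0,"az":0},{"fingers":1,"tx":0,"ty":0,"tz":-0.066,"ax":0.078,"ay":0,"az":0},{"fingers":1,"tx":0,"ty":-0.001,"tz":-0.095,"ax":0.117,"ay":0,"az":0},{"fingers":1,"tx":0,"ty":-0.002,"tz":-0.12,"ax":0.156,"ay":0,"az":0},{"fingers":1,"tx":0,"ty":-0.002,"tz":-0.145,"ax":0.195,"ay":0,"az":0}])

```text
time_s: 29.7
tcp_pos: [0.5573, -0.1218, 0.117]
ee_rot: [[-0.002, -0.76, 0.65], [0.0, 0.65, 0.76], [-1.0, 0.001, -0.001]]
wrist_force: [-0.7, 0.7, 0.1]
gripper_width: 0.271
```

```bash
python3 d.py 0.554,-0.154,0.117,109.1
```

```text
t 29.7 tcp [ 0.5573 -0.1218  0.117 ] yaw 139.48 j [  3.9  23.7 -16.7  -0.  -49.7 -44.4] w 0.271 F [-0.7  0.7  0.1]
0.554,-0.154,0.117,109.1 [-0.0001 -0.0246 -0.0355] [ 0.1688 -0.0004 -0.0003]
```

Emit:
play_rows(commands=[{"fingers":1,"tx":0,"ty":-0.01,"tz":-0.015,"ax":0.039,"ay":0,"az":0},{"fingers":1,"tx":0,"ty":-0.017,"tz":-0.025,"ax":0.078,"ay":0,"az":0},{"fingers":1,"tx":0,"ty":-0.0225,"tz":-0.032,"ax":0.117,"ay":0,"az":0},{"fingers":1,"tx":0,"ty":-0.0246,"tz":-0.0355,"ax":0.15,"ay":0,"az":0},{"fingers":1,"tx":0,"ty":-0.0246,"tz":-0.0355,"ax":0.1688,"ay":0,"az":0}])

```text
time_s: 30.12
tcp_pos: [0.5541, -0.1537, 0.1168]
ee_rot: [[-0.002, -0.328, 0.945], [0.0, 0.945, 0.328], [-1.0, 0.001, -0.002]]
wrist_force: [-0.6, -0.4, -0.0]
gripper_width: 0.269
```

Emit:
play_rows(commands=[{"fingers":1,"tx":0.0,"ty":0,"tz":0,"ax":0,"ay":0,"az":0},{"fingers":1,"tx":0.0,"ty":0,"tz":0,"ax":0,"ay":0,"az":0},{"fingers":1,"tx":0.0,"ty":0,"tz":0,"ax":0,"ay":0,"az":0},{"fingers":1,"tx":0.0,"ty":0,"tz":0,"ax":0,"ay":0,"az":0}])

```text
time_s: 30.45
tcp_pos: [0.5549, -0.1527, 0.1177]
ee_rot: [[-0.0, -0.335, 0.942], [0.0, 0.942, 0.335], [-1.0, 0.0, -0.0]]
wrist_force: [-0.2, -0.4, -0.4]
gripper_width: 0.271
```

```bash
python3 d.py 0.554,-0.154,0.058,109.1
```

```text
t 30.45 tcp [ 0.5549 -0.1527  0.1177] yaw 109.55 j [  0.7  24.  -16.   -0.  -50.  -71.2] w 0.271 F [-0.2 -0.4 -0.4]
0.554,-0.154,0.058,109.1 [ 0.0797 -0.0012 -0.0016] [ 0.0025 -0.0001 -0.0001]
```

Emit:
play_rows(commands=[{"fingers":1,"tx":0.025,"ty":-0.0012,"tz":-0.0016,"ax":0.0025,"ay":0,"az":0},{"fingers":1,"tx":0.05,"ty":-0.0012,"tz":-0.0016,"ax":0.0025,"ay":0,"az":0},{"fingers":1,"tx":0.07,"ty":-0.0012,"tz":-0.0016,"ax":0.0025,"ay":0,"az":0},{"fingers":1,"tx":0.08,"ty":-0.0012,"tz":-0.0016,"ax":0.0025,"ay":0,"az":0},{"fingers":1,"tx":0.08,"ty":-0.0012,"tz":-0.0016,"ax":0.0025,"ay":0,"az":0}])

```text
time_s: 30.87
tcp_pos: [0.5529, -0.154, 0.0562]
ee_rot: [[-0.004, -0.326, 0.945], [0.0, 0.945, 0.326], [-1.0, 0.002, -0.004]]
wrist_force: [-0.3, -0.2, -0.5]
gripper_width: 0.271
```

Emit:
play_rows(commands=[{"fingers":1,"tx":0.005,"ty":0,"tz":0,"ax":0,"ay":0,"az":0},{"fingers":1,"tx":0.01,"ty":0,"tz":0,"ax":0,"ay":0,"az":0},{"fingers":1,"tx":0.013,"ty":0,"tz":0,"ax":0,"ay":0,"az":0},{"fingers":1,"tx":0.016,"ty":0,"tz":0,"ax":0,"ay":0,"az":0},{"fingers":1,"tx":0.017,"ty":0,"tz":0,"ax":0,"ay":0,"az":0}])

```text
time_s: 31.28
tcp_pos: [0.5542, -0.1542, 0.0454]
ee_rot: [[0.0, -0.326, 0.945], [0.0, 0.945, 0.326], [-1.0, -0.0, 0.0]]
wrist_force: [-0.8, -0.3, -0.5]
gripper_width: 0.272
```

Emit:
play_rows(commands=[{"fingers":1,"tx":0,"ty":0,"tz":0,"ax":0,"ay":0,"az":0},{"fingers":1,"tx":0,"ty":0,"tz":0,"ax":0,"ay":0,"az":0},{"fingers":1,"tx":0,"ty":0,"tz":0,"ax":0,"ay":0,"az":0},{"fingers":1,"tx":0,"ty":0,"tz":0,"ax":0,"ay":0,"az":0},{"fingers":1,"tx":0,"ty":0,"tz":0,"ax":0,"ay":0,"az":0}])

```text
time_s: 31.7
tcp_pos: [0.5542, -0.1542, 0.0455]
ee_rot: [[0.0, -0.326, 0.945], [-0.0, 0.945, 0.326], [-1.0, -0.0, 0.0]]
wrist_force: [-0.1, -0.7, -0.4]
gripper_width: 0.274
```

```bash
python3 d.py 0.554,-0.154,0.0421,109.1
```

```text
t 31.7 tcp [ 0.5542 -0.1542  0.0455] yaw 109.03 j [  0.6  29.4 -19.9   0.  -40.7 -71.6] w 0.274 F [-0.1 -0.7 -0.4]
0.554,-0.154,0.0421,109.1 [ 0.0045  0.0003 -0.0002] [-0.0004  0.0001  0.    ]
```

Emit:
play_rows(commands=[{"fingers":1,"tx":0.002,"ty":0,"tz":0,"ax":0,"ay":0,"az":0},{"fingers":1,"tx":0.0045,"ty":0,"tz":0,"ax":0,"ay":0,"az":0},{"fingers":1,"tx":0.0045,"ty":0,"tz":0,"ax":0,"ay":0,"az":0},{"fingers":1,"tx":0.0045,"ty":0,"tz":0,"ax":0,"ay":0,"az":0},{"fingers":1,"tx":0.0045,"ty":0,"tz":0,"ax":0,"ay":0,"az":0}])

```text
time_s: 32.12
tcp_pos: [0.5543, -0.1542, 0.042]
ee_rot: [[0.0, -0.326, 0.945], [-0.0, 0.945, 0.326], [-1.0, -0.0, 0.0]]
wrist_force: [-0.3, -0.1, 1.9]
gripper_width: 0.271
```

Emit:
play_rows(commands=[{"fingers":-1,"tx":0,"ty":0,"tz":0,"ax":0,"ay":0,"az":0},{"fingers":-1,"tx":0,"ty":0,"tz":0,"ax":0,"ay":0,"az":0},{"fingers":-1,"tx":0,"ty":0,"tz":0,"ax":0,"ay":0,"az":0},{"fingers":-1,"tx":0,"ty":0,"tz":0,"ax":0,"ay":0,"az":0},{"fingers":-1,"tx":0,"ty":0,"tz":0,"ax":0,"ay":0,"az":0}])

```text
time_s: 32.53
tcp_pos: [0.5541, -0.1542, 0.0418]
ee_rot: [[-0.0, -0.326, 0.945], [0.0, 0.945, 0.326], [-1.0, 0.0, -0.0]]
wrist_force: [-0.1, -0.4, -0.7]
gripper_width: 0.567
```

Emit:
play_rows(commands=[{"fingers":-1,"tx":0,"ty":0,"tz":0,"ax":0,"ay":0,"az":0},{"fingers":-1,"tx":-0.03,"ty":0,"tz":0,"ax":0,"ay":0,"az":0},{"fingers":-1,"tx":-0.07,"ty":0,"tz":0,"ax":0,"ay":0,"az":0},{"fingers":-1,"tx":-0.12,"ty":0,"tz":0,"ax":0,"ay":0,"az":0},{"fingers":-1,"tx":-0.16,"ty":0,"tz":0,"ax":0,"ay":0,"az":0}])

```text
time_s: 32.95
tcp_pos: [0.5544, -0.1543, 0.1641]
ee_rot: [[0.001, -0.326, 0.945], [-0.001, 0.945, 0.326], [-1.0, -0.001, 0.001]]
wrist_force: [0.5, -1.3, 0.2]
gripper_width: 0.94
```

```bash
python3 d.py 0.554,0.1,0.17,109.1
```

```text
t 32.95 tcp [ 0.5544 -0.1543  0.1641] yaw 109.05 j [  0.6  21.1 -13.    0.  -55.9 -71.6] w 0.94 F [ 0.5 -1.3  0.2]
0.554,0.1,0.17,109.1 [-0.0081  0.3207  0.1102] [-0.0003  0.0002  0.0003]
```

Move aside to free the top view, then check.

Emit:
play_rows(commands=[{"fingers":-1,"tx":-0.008,"ty":0.32,"tz":0.11,"ax":0,"ay":0,"az":0},{"fingers":-1,"tx":-0.008,"ty":0.32,"tz":0.11,"ax":0,"ay":0,"az":0},{"fingers":-1,"tx":-0.008,"ty":0.32,"tz":0.11,"ax":0,"ay":0,"az":0},{"fingers":-1,"tx":-0.008,"ty":0.32,"tz":0.11,"ax":0,"ay":0,"az":0},{"fingers":-1,"tx":-0.008,"ty":0.32,"tz":0.11,"ax":0,"ay":0,"az":0}])

```text
time_s: 33.37
tcp_pos: [0.5535, 0.0558, 0.1672]
ee_rot: [[0.0, -0.326, 0.945], [0.0, 0.945, 0.326], [-1.0, 0.0, 0.0]]
wrist_force: [1.2, 0.3, -0.4]
gripper_width: 0.995
```

Emit:
play_rows(commands=[{"fingers":-1,"tx":0,"ty":0.06,"tz":0.02,"ax":0,"ay":0,"az":0},{"fingers":-1,"tx":0,"ty":0.06,"tz":0.02,"ax":0,"ay":0,"az":0},{"fingers":-1,"tx":0,"ty":0.06,"tz":0.02,"ax":0,"ay":0,"az":0},{"fingers":-1,"tx":0,"ty":0.06,"tz":0.02,"ax":0,"ay":0,"az":0},{"fingers":-1,"tx":0,"ty":0.06,"tz":0.02,"ax":0,"ay":0,"az":0}])

```text
time_s: 33.78
tcp_pos: [0.5532, 0.1004, 0.1667]
ee_rot: [[-0.001, -0.325, 0.946], [-0.0, 0.946, 0.325], [-1.0, -0.0, -0.001]]
wrist_force: [0.5, -0.5, -0.1]
gripper_width: 1.003
```

```bash
python3 d.py; python3 - <<'E'
from h import *
q=np.load('q.npy')[1]; c,s=np.cos(q[2]),np.sin(q[2])
ims=[]
for cam,(a,b) in(('top',(150,290)),('scene',(140,240))):
    p=viewer.capture(cam); im=p['image'][130:290,260:400] if cam=='top' else p['image'][90:220,220:400]
    ims.append(cv2.resize(im[:,:,::-1],(400,457 if cam=='top' else 289),interpolation=cv2.INTER_CUBIC))
    for n,h in(('green',.028),('red',.027),('grey',.0245),('blue',.0295)):
        for d in spotter.find_in(f'vial_{n}_mid',p)[:1]:
            X=ray(p,d['uv'],h)[:2]-q[:2]; print(cam,n,round(d['score'],2),'rack xy mm',(1e3*np.array([c*X[0]+s*X[1],-s*X[0]+c*X[1]])).round(1))
ims[1]=cv2.copyMakeBorder(ims[1],0,168,0,0,cv2.BORDER_CONSTANT)
cv2.imwrite('pics/fin.png',np.hstack(ims))
E
```

```text
t 33.78 tcp [0.5532 0.1004 0.1667] yaw 108.96 j [ 26.8  19.8 -14.6  -0.  -55.7 -97.8] w 1.003 F [ 0.5 -0.5 -0.1]
top green 0.66 rack xy mm [-2.9 63.4]
top grey 0.58 rack xy mm [  0.2 -28.6]
top blue 0.58 rack xy mm [  2.6 -67.4]
scene green 0.63 rack xy mm [-9.6 62.1]
scene red 0.67 rack xy mm [10.5 33.6]
scene grey 0.57 rack xy mm [  0.5 -26.4]
scene blue 0.49 rack xy mm [ -4.1 -70.5]
```

View pics/fin.png

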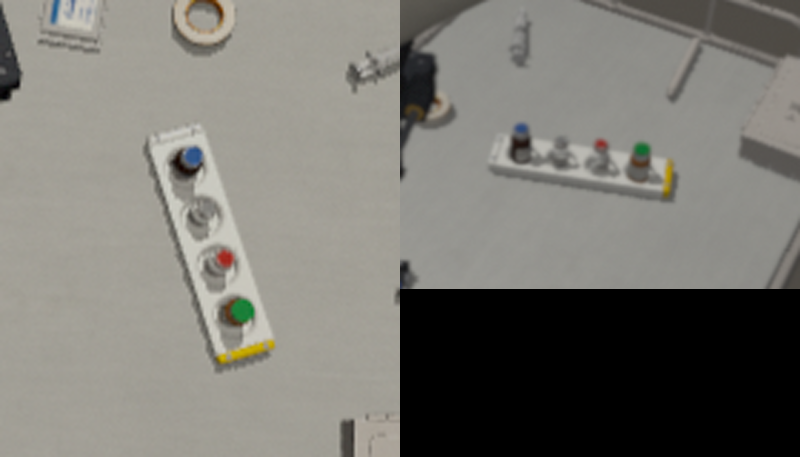

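All four stand upright inside their wells: from yellow, green (238,312), red (222,262), grey (203,215) and blue (190,160) in the top crop. The arm is clear, so I'll hand in.

```bash
python3 -c "
from h import *; print(job.finish_job())"
```

```text
the job is handed in; nothing more can be done
None
```

I moved all four vials into the white rack in stock order from the yellow end (green, red, grey, blue) and handed the job in at about 34 s. No verdict was reported. Each vial was gripped on the glass across the row, released within about 0.5 mm of its well-floor height and within 0.5 mm of the fitted well centre.

**Last check:** the final top and scene pictures show all four upright and free in wells 1 to 4, with the arm well clear and no notable wrist force.

**Disagreements:** the trained network's final positions were rough and did not all agree:
- **Red:** missed in the top view. The scene view put it 10.5 mm across and 10.6 mm along from its well centre, just outside the 10 mm limit.
- **Green:** about 10 mm off across the rack in the scene view.
- **Grey and blue:** each within about 6 mm of its well centre in both views.

I relied on the pictures and the arm's release positions over these readings.

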